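Swap the batteries in a bench instrument

TASK

Change the instrument's batteries. Reach under the front lip of its cover, push the sprung safety catch aside and lift the cover open; take out all the spent block batteries and push each through the flap of the used-battery box, and seat the new battery pack fully down on its two pegs in the bay. Then close the cover so that the catch springs home again, with the box's flap shut and the multimeter, brass housing and cardboard box left undisturbed.

Things in the scene. Friction and masses are not known exactly. Their poses are not given: they have to be found in the camera images.
- case: The instrument: grey metal case fixed to the bench, 160 mm deep (x), 290 mm wide (y), 5 mm walls up to 95 mm high. Origin at the centre of its underside; its front faces its -x, which points to the robot's right (world -y), its +y towards the robot. The bay inside has one flat floor 30 mm above the bench. The cover is hinged along the rear top edge (case x = 80 mm, z = 97 mm).
- cover (a joint): Cover angle, rad: 0 closed, grows as it opens, stop 1.6. Dark plate 200 mm deep, 290 wide, 8 thick, no handle; closed, its underside is 97 mm up and it juts 40 mm past the case's front wall as a lip (edge at case x = -120 mm). 0.4 kg; the stiff hinge holds it wherever left; about 6 N at the lip moves it. The catch latches it. An aluminium strip on top near the front edge marks the catch beneath.
- cover_edge (a point): Middle of the cover's front edge, on its underside; moves with the cover; its axes are those of the cover (equal to the case's when closed).
- catch (a joint): How far the safety catch is pushed aside, m: 0 home, 0.014 at its stop. Carried by the cover under the lip, it slides to case +y (towards the robot) against a spring (2 N, 4 N at the stop). The cover lifts only while it is above 0.009; once the edge has risen 20 mm the catch may be let go. On closing, its hook rides over a ramp and snaps home when the cover's front is pressed down with about 10 N.
- paddle (a point): Where to push the catch: middle of the -y face of its paddle, a steel plate 14 mm (x) by 5 mm (y) hanging 45 mm down from the lip's underside, 4 to 18 mm behind the lip's edge. The point is 30 mm below the underside, 11 mm behind the edge. Push to case +y. 27 to 40 mm behind the edge, from 20 mm on its -y side, are hook and keeper: keep fingertips ahead of them.
- bin: The used-battery box: a green metal box fixed to the bench, 180 x 180 x 150 mm high. Origin at the centre of its underside, z up. In the middle of its top is an opening 62 mm (x) by 130 mm (y) closed by the flap. The box's inner floor is 5 mm above the bench. It and the new pack stand to the right of the case, one nearer the robot, one farther; which is which varies.
- slot (a point): Centre of the flap's upper face when shut: 8 mm below the box's top, 142 mm above the bench; axes those of the box.
- flap (a joint): Sprung flap angle, rad: 0 shut, grows as it is pushed down, stop 1.4. Steel plate 60 mm (x) by 128 mm (y) hinged at the opening's +x edge. It bears a battery's weight; 2 N in the middle starts it, 4 N opens it wide; it snaps shut. Fingers holding a battery fit in, closing line along the box's y, and can spread inside; a battery whose underside is 65 mm below the flap's rest level drops in when let go.
- pack: The new battery pack: grey block 80 mm (x) by 66 mm (y) by 30 mm high with a white grip ridge on top 60 mm (x) by 18 mm (y), 30 to 58 mm above its underside. Origin at the centre of its underside. 0.2 to 0.4 kg. Two holes 12 mm wide, 14 mm deep, in the underside at x = +-25 mm, y = 0. It fits either way round. Starts on the bench to the right of the case.
- seat (a point): Where the pack's origin belongs: on the bay floor midway between the two brass pegs (9 mm thick, 12 mm tall with tapered tops), at +-25 mm along the case's x; axes those of the case.
- meter: Yellow multimeter 150 x 80 x 35 mm lying on the bench; origin centre of underside. Leave alone.
- housing: Brass cylindrical housing, 60 mm thick and 125 mm tall, standing on the bench. Leave alone.
- kit_box: Small cardboard box 100 x 70 x 30 mm on the bench. Leave alone.
- cell1: A spent block battery (as for a smoke alarm), 26.5 mm (x) by 17.5 mm (y) by 48.5 mm tall (z) with two studs on top; 50 g. Origin at the centre of its underside. May be absent. At the start it stands upright on the bay floor, in the -y half, roughly square to the case; four possible places, 45 mm apart in case x, 60 mm in case y.
- cell2: A spent block battery (as for a smoke alarm), 26.5 mm (x) by 17.5 mm (y) by 48.5 mm tall (z) with two studs on top; 50 g. Origin at the centre of its underside. May be absent. At the start it stands upright on the bay floor, in the -y half, roughly square to the case; four possible places, 45 mm apart in case x, 60 mm in case y.
- cell3: A spent block battery (as for a smoke alarm), 26.5 mm (x) by 17.5 mm (y) by 48.5 mm tall (z) with two studs on top; 50 g. Origin at the centre of its underside. May be absent. At the start it stands upright on the bay floor, in the -y half, roughly square to the case; four possible places, 45 mm apart in case x, 60 mm in case y.
- cell4: A spent block battery (as for a smoke alarm), 26.5 mm (x) by 17.5 mm (y) by 48.5 mm tall (z) with two studs on top; 50 g. Origin at the centre of its underside. May be absent. At the start it stands upright on the bay floor, in the -y half, roughly square to the case; four possible places, 45 mm apart in case x, 60 mm in case y.
Things that resemble listed ones, but are neither listed nor needed, are in the scene too. Of the things shaped like the pack, the grey one is meant.

How it is judged:
By the outcome, as a careful person would: the job done as asked, in the order asked, and still so for the second after the job is handed in, with the robot touching nothing.
Of cell1, cell2, cell3, cell4 only 2 to 4 are there at a start; the rules pass over those that are not, and their reading is None.
At some moment in a run one of pack may be knocked a few centimetres aside while the robot is not near it.
Once in a run the grip may slacken for a moment while it holds something.
It also fails if it takes over 210 s, if anything falls off the work surface, if the arm or the gripper's body presses on something with over 40 N, if the wrist force passes 120 N, or if a joint passes its speed limit or range.

ROBOT

A 6-joint arm with a two-finger parallel gripper is mounted at the origin on the work surface. World frame = base frame: x ahead of the robot, y to its left, z up, the work surface at z = 0. Lengths are in mm, angles in rad, forces in N, time in s.
With the tool pointing down it reaches from about 300 to 775 mm from the base axis. Payload 14.6 kg.
Tool frame: the origin (TCP) lies at the very end of the fingers, on their centre line; the grasp point (between the pads) lies 19 mm behind it (grip_point_offset is the distance from the TCP to the grasp point, in mm); z points along the fingers, y is the line along which they close (so a half turn about z gives the same grasp; the last joint's range is limited). The gripper opens to 94 mm and grips with 3 to 60 N. Pads are 16 mm wide; open, the fingers measure 119 mm over their backs; the gripper's body (75 mm by 177 mm) begins 78 mm behind the grasp point.
Start: joints at [1.149, 0.3, 1.521, -0, 1.321, -0.067], TCP at [191.068, 515.735, 205.446] pointing down, gripper open.
Joint ranges: [-3.03, 3.03], [-0.79, 2.21], [0.23, 2.52], [-1.04, 4.18], [0, 3.07], [-2.55, 2.55]. Speed limits (rad/s): [2.22, 2.22, 2.57, 3.14, 3.14, 3.14].

INTERFACE

Orientations are given as [roll, pitch, yaw] about the fixed x, y, z axes, in that order (R = Rz(yaw) Ry(pitch) Rx(roll)).
In Python, from cell import read_state, camera, camera_info, sign_off, grip_point_offset gives the robot as it stands.
- The arm moves only by the shell command python3 -m handwheel 'ROWS' [FORCE]. ROWS is text: rows parted by semicolons, each of 5 numbers parted by spaces: the shift along the world's x, y, z in units of 40 mm (1.0 is 40 mm), then the turn about the world's z in units of 5 degrees (1.0 is 5 degrees), then the closure, from 0 (fully open) to 1 (shut). In form: dx dy dz yaw gripper; .... A call has 1 to 12 rows; each row shifts and turns the commanded pose from where the row before left it; what a row does not reach is not made up. A row lasts 1/12 s, in which the tool goes at most 41.7 mm and 7.16 degrees, less where a joint would pass 70% of its speed; a pose out of reach is approached as far as the arm can. A call is refused whole if a number of a shift passes 1 or a number of a turn 1, either way. A call with a gripper value outside its range is refused whole. The fingers move at their own pace and stop on an object; FORCE is the grip in N (left out, the last holds). Time passes only in rows, so rows that do not move let the fingers close. It gives the time, the measured TCP pose, the force, the opening and the grip force at its end, in the units of the state.
- read_state(): the state, without advancing time (a new reading comes with each control period).
- camera(name): name is "scene" or "top"; returns (picture, depth): 384x512x3 uint8, red, green, blue; 384x512 float32, mm along the optical axis (not along the pixel's ray), 0 where there is no reading.
- camera_info(name): a dict with "intrinsics" (3x3 intrinsics, pixels), "world_from_camera" (4x4, takes a point from camera to world coordinates). Camera axes: x right, y down, z forward; pixel columns grow to the right and rows downward; lengths in mm; the calibration is good to about 2 mm. A picture is of the moment at which its call begins. camera_info takes no time and is no camera call.
- sign_off(): hands the job in; it is judged then, once.
The state is a dict: "clock": time; "joints": joint angles; "qd": joint speeds; "effort": joint torques, N m; "eef_pos": TCP position; "eef_rot": TCP orientation; "wrist_force": force on the tool from outside, world axes, zero at the start; "moment": the same for the moment, N m; "finger_gap": finger opening in mm; "finger_force": force on a finger pad.
Only numpy, scipy, OpenCV 4.12 (cv2) and the standard library are available. Lean on these libraries where they do the work, as an engineer would, in place of code of your own. Each camera call takes 0.05 s, during which the arm holds its last target. There are 200 camera calls.

## Working session

There is one attempt and no reset: what is moved stays moved. The work goes in short steps, Python scripts to look and compute and a shell command to move; the robot and the scene stay as the last step left them, time stands still between calls to the robot, and variables do not carry over. Pictures are saved under pics/ and viewed, at most 14 in all, crops included, and the job is handed in when it is done.

```bash
ls; mkdir -p pics
cat > h.py <<'E'
import numpy as np,cv2
from cell import *
def cap(n):
    im,d=camera(n); I=camera_info(n); return im,d,np.array(I["intrinsics"]),np.array(I["world_from_camera"])
def pts(d,K,T):
    v,u=np.mgrid[:d.shape[0],:d.shape[1]]
    P=np.stack([(u-K[0,2])/K[0,0]*d,(v-K[1,2])/K[1,1]*d,d],-1)
    return P@T[:3,:3].T+T[:3,3]
def save(im,f): cv2.imwrite('pics/'+f,im[:,:,::-1])
def onplane(u,v,z,K,T):
    r=T[:3,:3]@np.array([(u-K[0,2])/K[0,0],(v-K[1,2])/K[1,1],1]); return T[:3,3]+r*(z-T[2,3])/r[2]
E
python3 - <<'E'
from h import *
s=read_state();print(s['eef_pos'],s['eef_rot'],s['clock'],s['finger_gap'],grip_point_offset)
ims=[]
for n in('scene','top'):
    im,d,K,T=cap(n);print(n,K.tolist(),np.round(T,3).tolist(),(d==0).mean());save(im,n+'0.png');np.savez(n+'0.npz',im=im,d=d,K=K,T=T)
E
```

```text
pics
[190.96769096 515.50378785 204.89463908] [-3.14045747e+00 -9.61548295e-05  2.78675346e+00] 0.0 94.22167005591145 18.8
scene [[385.3607212820889, 0.0, 263.4193653858049], [0.0, 385.3607212820889, 194.16895377520407], [0.0, 0.0, 1.0]] [[-0.675, 0.637, -0.373, 1014.787], [0.738, 0.589, -0.329, 422.849], [0.01, -0.497, -0.868, 1179.816], [0.0, 0.0, 0.0, 1.0]] 0.0037587483723958335
top [[388.1896213610695, 0.0, 254.98881231711871], [0.0, 388.1896213610695, 197.43411255164753], [0.0, 0.0, 1.0]] [[-0.02, -0.992, 0.124, 435.771], [-1.0, 0.018, -0.015, 28.542], [0.012, -0.124, -0.992, 1120.477], [0.0, 0.0, 0.0, 1.0]] 0.004033406575520833
```

View pics/scene0.png

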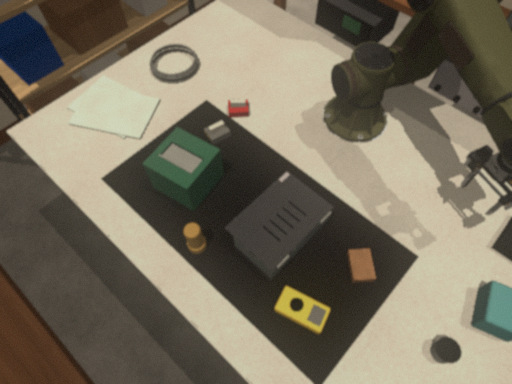

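View pics/top0.png

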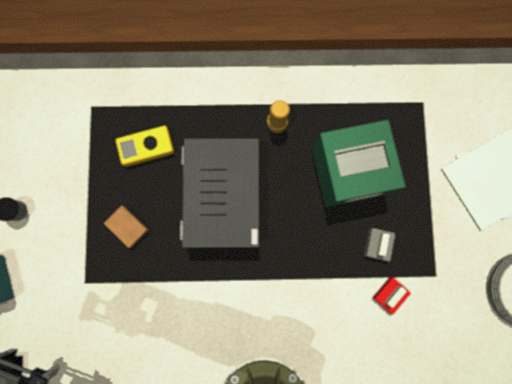

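Scene: the case with the dark cover is at top (220,193), with the aluminium strip at (255,237). The green box is at (360,160) and the housing at (279,117). Two pack-like blocks: grey at (380,245) and red at (391,295); grey fits the description. Measuring now.

Run:
```python
from h import *
out={}
for n in('top','scene'):
    z=np.load(n+'0.npz');im,d,K,T=[z[k] for k in('im','d','K','T')]
    P=pts(d,K,T); X,Y,Z=P[...,0],P[...,1],P[...,2]
    hsv=cv2.cvtColor(im,cv2.COLOR_RGB2HSV).astype(int); H,S,V=hsv[...,0],hsv[...,1],hsv[...,2]
    def rep(name,m,off=0):
        m=cv2.morphologyEx(m.astype(np.uint8),cv2.MORPH_OPEN,np.ones((2,2)))
        k,l,st,c=cv2.connectedComponentsWithStats(m)
        if k<2: print(n,name,'none');return
        i=1+np.argmax(st[1:,4]);q=l==i
        p=P[q]; r=cv2.minAreaRect(p[:,:2].astype(np.float32))
        print(n,name,q.sum(),'z',np.round(np.percentile(p[:,2],[5,50,95]),1),'rect',np.round(r[0],1),np.round(r[1],1),round(r[2],1))
    roi=(X>150)&(X<750)
    rep('cover',roi&(abs(Z-105)<7)&(S<70)&(V<110)&(Y>-50))
    rep('strip',roi&(abs(Z-107)<9)&(V>150)&(S<60))
    rep('bintop',roi&(abs(Z-150)<5)&(S>80)&(H>60)&(H<95))
    rep('flap',roi&(abs(Z-142)<5)&(S<60)&(V>90)&(Y<-100))
    near=roi&(Y<-150)&(Y>-450)&(X<460)
    rep('packblk',near&(Z>22)&(Z<36)&(S<60)&(V<200))
    rep('packridge',near&(Z>50)&(Z<66)&(S<60))
    rep('red',near&(Z>22)&(S>120)&((H<10)|(H>170)))
    rep('housing',roi&(Z>115)&(Z<135)&(H>8)&(H<35)&(S>90))
    rep('meter',roi&(Z>25)&(Z<45)&(H>20)&(H<35)&(S>120))
    rep('kit',roi&(Z>20)&(Z<40)&(H>3)&(H<18)&(S>60)&(Y>100))
    if n=='top':
        a=cv2.resize(im[215:325,320:430],None,fx=5,fy=5,interpolation=cv2.INTER_CUBIC); save(a,'pk.png')
```

```text
top cover 7964 z [100.6 104.  107.1] rect [590.1 110.4] [218.3 316.5] 89.5
top strip 106 z [101.3 105.1 108.5] rect [455.8  15.9] [19.5 43.2] 82.2
top bintop 3337 z [145.  149.  152.1] rect [ 618.5 -181.4] [203.9 517.9] 19.5
top flap 1137 z [138.4 141.3 147. ] rect [ 583.1 -146.6] [ 92.9 448.2] 28.4
top packblk 387 z [-0.5 29.3 37.2] rect [ 422.9 -179.1] [415.5  71.2] 89.4
top packridge 159 z [28.1 56.8 59.9] rect [ 345.3 -177.4] [446.3  56. ] 73.4
top red 478 z [ 1.4 29.3 43. ] rect [ 371.3 -201.7] [469.3  91.7] 63.3
top housing none
top meter 765 z [18.8 33.3 37.7] rect [624.2 191.9] [480.1 134.8] 56.6
top kit 913 z [22.1 28.9 32.5] rect [449.2 241. ] [412.4 106.1] 71.9
scene cover 5322 z [100.2 104.1 107.6] rect [746.  172.8] [677.4 283.3] 20.2
scene strip 26 z [102.1 105.4 110.9] rect [732.6 215.6] [700.   18.3] 34.8
scene bintop 334 z [142.9 148.7 152. ] rect [ 671.4 -199.7] [111.7  76.3] 8.1
scene flap 526 z [137.9 141.4 149. ] rect [823.2  28.9] [871.8 115.9] 58.4
scene packblk 118 z [16.8 28.4 33.3] rect [720.9  29.2] [980.1  68.3] 49.3
scene packridge 66 z [42.4 55.9 60.9] rect [ 417.4 -332. ] [91.3 30.7] 11.4
scene red 136 z [15.1 28.3 32.9] rect [ 297.9 -345.1] [44.1 78.2] 49.0
scene housing none
scene meter 705 z [25.7 34.1 39.2] rect [851.8 370. ] [342.3 149.6] 15.0
scene kit 710 z [15.8 28.8 32.8] rect [716.3 426.3] [586.  114.1] 10.4
```

View pics/pk.png

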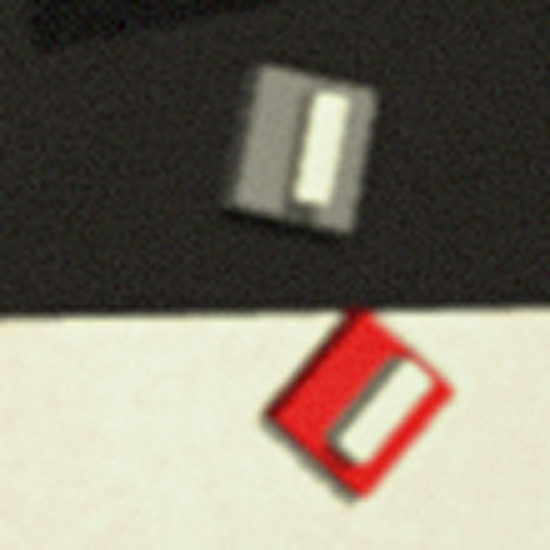

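The enlarged crop confirms the grey block with the white ridge at top (380,245) is the pack; the red one is the decoy. Now I'll cast outlines onto planes at the measured heights, avoiding the depth-edge outliers.

```bash
cat >> h.py <<'E'
def castmask(q,z,K,T):
    v,u=np.nonzero(q); r=np.stack([(u-K[0,2])/K[0,0],(v-K[1,2])/K[1,1],np.ones(len(u))],-1)@T[:3,:3].T
    return T[:3,3]+r*((z-T[2,3])/r[:,2])[:,None]
def rect(name,m,z,K,T,D=None):
    m=cv2.morphologyEx(m.astype(np.uint8),cv2.MORPH_OPEN,np.ones((2,2)))
    k,l,st,c=cv2.connectedComponentsWithStats(m)
    if k<2: print(name,'none');return None
    i=1+np.argmax(st[1:,4]);q=l==i
    p=castmask(q,z,K,T); r=cv2.minAreaRect(p[:,:2].astype(np.float32))
    print(name,q.sum(),'px',np.round(c[i]),'rect',np.round(r[0],1),np.round(r[1],1),round(r[2],1),'mean',np.round(p[:,:2].mean(0),1),'' if D is None else 'z %.1f'%np.median(D[q]))
    return r,q
E
python3 - <<'E'
from h import *
for n in('top','scene'):
    z=np.load(n+'0.npz');im,d,K,T=[z[k] for k in('im','d','K','T')]
    P=pts(d,K,T); X,Y,Z=P[...,0],P[...,1],P[...,2]
    hsv=cv2.cvtColor(im,cv2.COLOR_RGB2HSV).astype(int); H,S,V=hsv[...,0],hsv[...,1],hsv[...,2]
    roi=(X>250)&(X<750); R=lambda nm,m,zz: rect(n+' '+nm,m,zz,K,T,Z)
    R('cover',(X>350)&(X<740)&(Y>-60)&(Y<260)&(Z>90)&(Z<116),105)
    R('strip',(X>350)&(X<740)&(Y>-60)&(Y<260)&(Z>90)&(Z<116)&(V>130)&(S<70),105)
    R('bintop',roi&(Z>133)&(Y<-100)&(Z<165),150)
    R('flap',roi&(Z>128)&(Z<160)&(S<70)&(V>100)&(Y<-100),142)
    near=(X>330)&(Y<-180)&(Y>-420)&(X<470)
    R('packall',near&(Z>18)&(Z<45)&(S<70),30)
    R('ridge',near&(Z>46)&(Z<70)&(S<70),58)
    R('housing',(Z>105)&(X>640)&(Y>-120)&(Y<60)&(Z<150),125)
    R('meter',(X>600)&(X<800)&(H>20)&(H<35)&(S>120)&(Z>20),35)
    R('kit',(X>380)&(X<560)&(Z>15)&(Z<40)&(Y>250)&(S>50),30)
E
```

```text
top cover 8234 px [221. 194.] rect [576.2 105.4] [203.6 288. ] 89.4 mean [573.9 104.3] z 104.0
top strip 114 px [255. 237.] rect [458.9  15.7] [15.7 41.5] 88.9 mean [458.5  15.7] z 105.0
top bintop 4905 px [362. 162.] rect [ 646.1 -261.4] [180.5 183.8] 10.6 mean [ 645. -261.] z 148.3
top flap 1372 px [362. 159.] rect [ 652.5 -266.3] [ 72.9 139.3] 10.5 mean [ 651.8 -263.4] z 141.6
top packall 490 px [380. 246.] rect [ 431.  -336.4] [68.1 80.1] 75.7 mean [ 427.8 -333.8] z 29.5
top ridge 167 px [384. 245.] rect [ 431.  -335.9] [20.8 59.7] 75.1 mean [ 430.8 -336.1] z 56.7
top housing 309 px [280. 111.] rect [792.1 -57.2] [48.  52.6] 88.6 mean [791.6 -56.9] z 123.1
top meter 1111 px [147. 146.] rect [724.3 324.8] [ 82.3 149.6] 14.8 mean [725.3 317.6] z 33.4
top kit 932 px [126. 227.] rect [495.2 374.3] [102.3  71.3] 46.4 mean [495.1 374.9] z 28.9
scene cover 5546 px [280. 221.] rect [582.1 116. ] [206.1 292.5] 89.2 mean [588.1 117.4] z 104.0
scene strip 42 px [285. 178.] rect [458.5  24.7] [39.3 12.4] 1.3 mean [458.6  24.7] z 105.5
scene bintop 2673 px [183. 160.] rect [ 651.8 -248.7] [185.8 188.9] 10.3 mean [ 653.9 -246.6] z 147.9
scene flap 662 px [182. 160.] rect [ 654.  -261.4] [ 68.4 144.5] 9.7 mean [ 654.1 -254. ] z 142.0
scene packall 198 px [219. 133.] rect [ 436.2 -323.3] [68.  84.5] 71.1 mean [ 438.6 -316.1] z 28.6
scene ridge 89 px [217. 127.] rect [ 437.4 -322.7] [26.7 62.1] 76.6 mean [ 436.8 -323.7] z 53.7
scene housing 237 px [193. 232.] rect [800.1 -43.9] [53.1 47.7] 47.0 mean [800.5 -43.8] z 122.5
scene meter 1087 px [301. 309.] rect [732.  336.7] [ 81.4 147.6] 14.7 mean [735.4 330.9] z 33.7
scene kit 731 px [362. 266.] rect [501.1 385.2] [102.8  73.3] 45.7 mean [501.4 386.3] z 28.7
```

The two views differ by about (6, 11) mm. I'll settle that against the arm itself at the first grasp. The tool only points down, so it can't get under the lip directly. I plan to hold the pack by its ridge and use its projecting block as the pusher and lifter. First I move to the pack.

```bash
python3 -m handwheel '.4 -.9 0 .5 0;.4 -.9 0 .5 0;.4 -.9 0 0 0;.4 -.9 0 0 0;.4 -.9 0 0 0;.4 -.9 0 0 0;.4 -.9 0 0 0;.4 -.9 0 0 0;.4 -.9 0 0 0;.4 -.9 0 0 0;.4 -.9 0 0 0;.4 -.9 0 0 0' 30; python3 -m handwheel '.1 -.86 0 0 0;.1 -.86 0 0 0;.1 -.86 0 0 0;.1 -.86 0 0 0;.1 -.86 0 0 0;.1 -.86 0 0 0;.1 -.86 0 0 0;.1 -.86 0 0 0;.1 -.86 0 0 0;.1 -.86 0 0 0;.1 -.86 0 0 0;.1 -.86 0 0 0'; python3 -m handwheel '0 0 0 0 0;0 0 0 0 0'
python3 - <<'E'
from h import *
for n in('scene','top'):
    im,d,K,T=cap(n);np.savez(n+'1.npz',im=im,d=d,K=K,T=T)
    P=read_state()['eef_pos']; c=np.linalg.inv(T)@np.r_[P,1]; uv=(K@c[:3])[:2]/c[2]; print(n,uv)
    u,v=map(int,uv); u0,v0=max(0,u-60),max(0,v-60)
    a=cv2.resize(im[v0:v0+120,u0:u0+120],None,fx=4.,fy=4.,interpolation=cv2.INTER_CUBIC)
    cv2.drawMarker(a,(int((uv[0]-u0)*4),int((uv[1]-v0)*4)),(255,0,0),0,20); save(a,n+'1.png')
a=np.hstack([cv2.imread('pics/scene1.png')[:480,:390],cv2.imread('pics/top1.png')[:480,:390]]);cv2.imwrite('pics/both1.png',a)
E
```

```text
clock: 1.1
eef_pos: [383.2, 81.8, 205.5]
eef_rot: [3.141, 0.0, 2.874]
wrist_force: [0.5, 0.1, -0.5]
finger_gap: 94.0
finger_force: 0.0
clock: 2.1
eef_pos: [430.8, -330.8, 205.1]
eef_rot: [3.141, -0.0, 2.874]
wrist_force: [0.8, 1.2, 0.2]
finger_gap: 94.2
finger_force: 0.0
clock: 2.27
eef_pos: [430.6, -329.9, 204.5]
eef_rot: [3.141, -0.001, 2.872]
wrist_force: [-0.6, -0.8, 0.2]
finger_gap: 94.3
finger_force: 0.0
scene [213.34529903  97.04897224]
top [402.03047528 245.10783906]
```

View pics/both1.png

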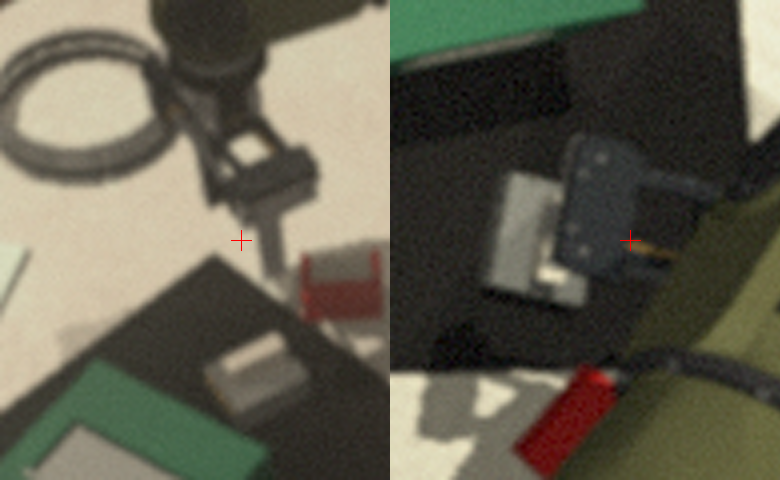

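Run:
```python
from h import *
p=np.array([430.6,-329.9,204.5]); yaw=2.872
ty=np.array([np.sin(yaw),-np.cos(yaw),0]); tx=np.array([np.cos(yaw),np.sin(yaw),0])
ims=[]
for n in('scene','top'):
    z=np.load(n+'1.npz');im,d,K,T=[z[k] for k in('im','d','K','T')]
    def pr(w): c=np.linalg.inv(T)@np.r_[w,1]; return (K@c[:3])[:2]/c[2]
    uv=pr(p);u0,v0=int(uv[0]-45),int(uv[1]-60)
    a=np.ascontiguousarray(cv2.resize(im[v0:v0+100,u0:u0+80],None,fx=5.,fy=5.,interpolation=cv2.INTER_CUBIC))
    def poly(ps,col): cv2.polylines(a,[np.int32([(pr(q)-[u0,v0])*5+2 for q in ps])],True,col,1)
    for s in(1,-1):
        for z in (0,60): poly([p+s*ty*b+tx*c+[0,0,z] for b,c in((47,-8),(47,8),(59.5,8),(59.5,-8))],(255,0,0))
    poly([p+ty*b+tx*c+[0,0,97] for b,c in((88,-37),(88,37),(-88,37),(-88,-37))],(0,255,255))
    ims.append(a)
save(np.hstack(ims),'ov.png')
```

```text
(no output)
```

View pics/ov.png

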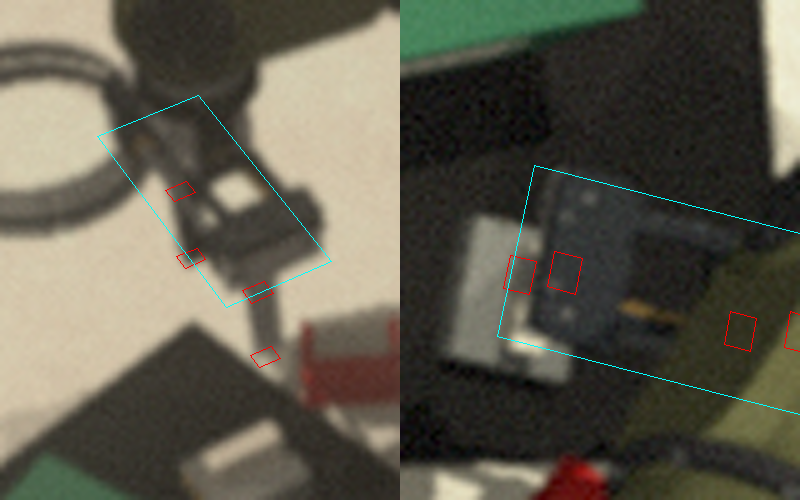

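Overlay: in the scene view (left) the projected finger at (265,357) matches the visible finger tip. In the top view the gripper sits ~4–6 px right of the projection. So the scene camera is the trustworthy one and top needs about (+6, +11) mm. Pack at ≈(437,-323).

```bash
python3 -m handwheel '.16 .17 -.7 0 0;0 0 -.7 0 0;0 0 -.7 0 0;0 0 -.7 0 0;0 0 -.5 0 0;0 0 -.5 0 0;0 0 -.3 0 0;0 0 -.15 0 0;0 0 0 0 0;0 0 0 0 1;0 0 0 0 1;0 0 0 0 1' 10;  python3 -m handwheel '0 0 0 0 1;0 0 0 0 1;0 0 0 0 1;0 0 0 0 1;0 0 0 0 1;0 0 0 0 1' 50
python3 - <<'E'
from h import *
for n in('scene','top'):
    im,d,K,T=cap(n);np.savez(n+'2.npz',im=im,d=d,K=K,T=T)
    P=pts(d,K,T); X,Y,Z=P[...,0],P[...,1],P[...,2]
    hsv=cv2.cvtColor(im,cv2.COLOR_RGB2HSV).astype(int); S,V=hsv[...,1],hsv[...,2]
    near=(X>330)&(Y<-240)&(Y>-420)&(X<500)
    rect(n+' block',near&(Z>18)&(Z<40)&(S<70)&(V>80),30,K,T,Z)
E
```

```text
clock: 3.37
eef_pos: [437.9, -322.6, 36.6]
eef_rot: [-3.141, 0.002, 2.874]
wrist_force: [-0.2, -0.2, -0.4]
finger_gap: 77.4
finger_force: 0.0
clock: 3.87
eef_pos: [437.4, -322.5, 35.5]
eef_rot: [-3.141, 0.0, 2.874]
wrist_force: [0.0, -1.8, 0.6]
finger_gap: 37.8
finger_force: 1.0
scene block 94 px [213. 136.] rect [ 458.7 -329. ] [64.4 38.7] 78.8 mean [ 462.5 -323.9] z 29.5
top block 12 px [374. 235.] rect [ 459.7 -319.5] [ 5.6 11.4] 86.7 mean [ 459.9 -319.2] z 114.0
```

```bash
python3 -m handwheel '0 0 0 0 1;0 0 0 0 1;0 0 0 0 1;0 0 0 0 1;0 0 0 0 1;0 0 0 0 1;0 0 0 0 1;0 0 0 0 1' 50; python3 -m handwheel '0 0 .5 0 1;0 0 .5 0 1;0 0 .5 0 1;0 0 0 0 1'
python3 - <<'E'
from h import *
ims=[]
for n in('scene','top'):
    im,d,K,T=cap(n);np.savez(n+'2.npz',im=im,d=d,K=K,T=T)
    P=pts(d,K,T); X,Y,Z=P[...,0],P[...,1],P[...,2]
    hsv=cv2.cvtColor(im,cv2.COLOR_RGB2HSV).astype(int); S,V=hsv[...,1],hsv[...,2]
    near=(X>330)&(Y<-220)&(Y>-420)&(X<540)
    rect(n+' block',near&(Z>68)&(Z<105)&(S<70)&(V>80),90,K,T,Z)
    u,v=((213,115) if n=='scene' else (385,240)); ims.append(cv2.resize(im[v-50:v+50,u-40:u+40],None,fx=5.,fy=5.,interpolation=cv2.INTER_CUBIC))
save(np.hstack(ims),'b2.png')
E
```

```text
clock: 4.63
eef_pos: [437.5, -322.4, 35.5]
eef_rot: [-3.141, 0.0, 2.874]
wrist_force: [-0.1, -1.9, 2.9]
finger_gap: 17.9
finger_force: 50.0
clock: 4.97
eef_pos: [438.5, -322.8, 98.3]
eef_rot: [-3.14, 0.004, 2.874]
wrist_force: [0.9, 0.2, -3.4]
finger_gap: 17.6
finger_force: 50.0
scene block 116 px [214. 126.] rect [ 464.  -314.2] [45.3 75.8] 21.3 mean [ 460.2 -313.3] z 91.8
top block 23 px [382. 235.] rect [ 458. -323.] [ 8.  16.2] 86.5 mean [ 458.1 -322.8] z 103.6
```

View pics/b2.png

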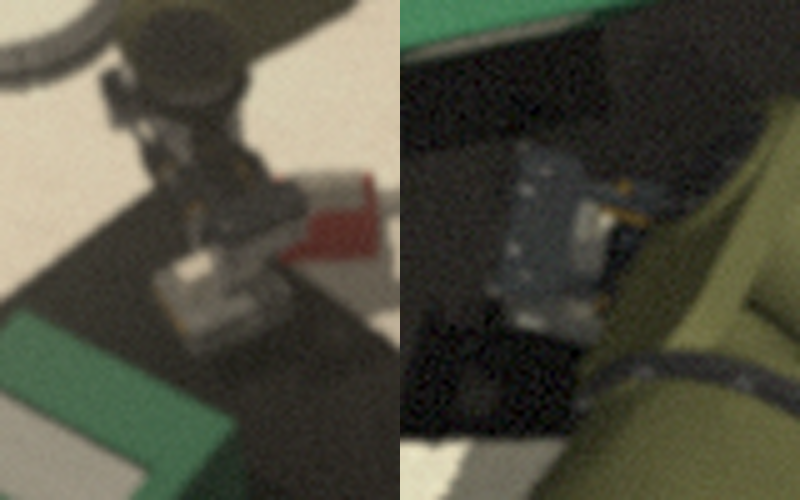

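Pack is held and lifted (left crop: ridge between the fingers at (195,265)). Next: turn it so the ridge runs along y, and bring it in front of the lip.

```bash
python3 -m handwheel '0 .42 0 -1 1;0 .42 0 -1 1;0 .42 0 -1 1;0 .42 0 -1 1;0 .42 0 -1 1;0 .42 0 -1 1;0 .42 0 -1 1;0 .42 0 -1 1;0 .42 0 -1 1;0 .42 0 -1 1;0 .42 0 -1 1;0 .42 0 -1 1' 60; python3 -m handwheel '0 .42 0 -1 1;0 .42 0 -1 1;0 .42 0 -1 1;.5 0 -.2 0 1;.5 0 -.2 0 1;.5 0 -.2 0 1;.55 0 0 0 1;0 0 0 0 1;0 0 0 0 1;0 0 0 0 1'
python3 - <<'E'
from h import *
ims=[]
for n in('scene','top'):
    im,d,K,T=cap(n);np.savez(n+'3.npz',im=im,d=d,K=K,T=T)
    u,v=((235,180) if n=='scene' else (265,245)); ims.append(cv2.resize(im[v-50:v+50,u-40:u+40],None,fx=5.,fy=5.,interpolation=cv2.INTER_CUBIC))
save(np.hstack(ims),'b3.png')
E
```

```text
clock: 6.07
eef_pos: [436.4, -119.4, 93.6]
eef_rot: [-3.139, -0.002, 1.823]
wrist_force: [0.2, 0.5, -3.3]
finger_gap: 17.6
finger_force: 60.0
clock: 6.9
eef_pos: [518.3, -70.0, 69.9]
eef_rot: [-3.139, -0.001, 1.565]
wrist_force: [0.2, -0.1, -4.4]
finger_gap: 17.6
finger_force: 60.0
```

View pics/b3.png

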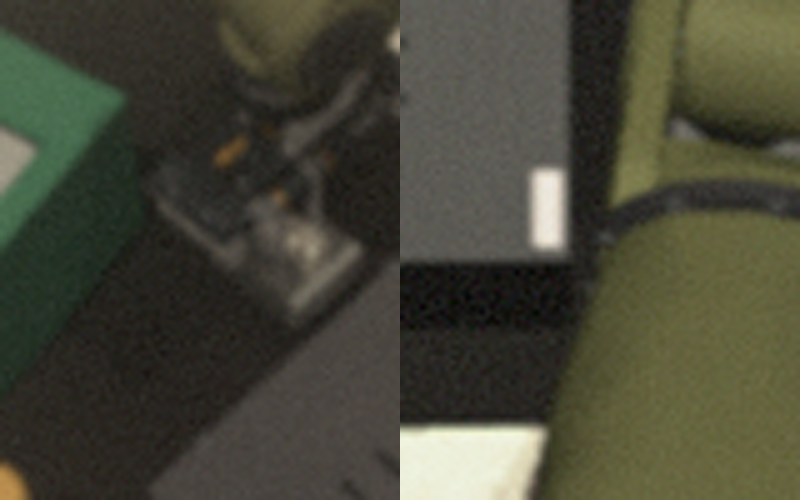

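```bash
python3 -m handwheel '0 .3 0 0 1;0 .3 0 0 1;0 .2 0 0 1;0 .2 0 0 1;0 .1 0 0 1;0 .1 0 0 1;0 0 0 0 1'; python3 -m handwheel '0 .1 0 0 1;0 .1 0 0 1;0 .1 0 0 1;0 .1 0 0 1;0 0 0 0 1;0 0 0 0 1'; python3 -m handwheel '-.3 0 0 0 1;-.2 0 0 0 1;-.1 0 0 0 1;0 0 0 0 1'; python3 -m handwheel '-.1 0 0 0 1;-.1 0 0 0 1;0 0 0 0 1;0 0 0 0 1'
```

```text
clock: 7.58
eef_pos: [519.4, -21.6, 71.5]
eef_rot: [-3.142, -0.0, 1.566]
wrist_force: [-0.4, -0.8, -4.1]
finger_gap: 17.6
finger_force: 60.0
clock: 8.08
eef_pos: [519.5, -6.1, 71.4]
eef_rot: [-3.142, 0.0, 1.565]
wrist_force: [0.1, -0.6, -2.6]
finger_gap: 17.4
finger_force: 60.0
clock: 8.42
eef_pos: [494.9, -6.3, 71.6]
eef_rot: [-3.141, -0.0, 1.565]
wrist_force: [0.6, -0.7, -4.7]
finger_gap: 17.2
finger_force: 60.0
clock: 8.75
eef_pos: [487.7, -6.3, 71.6]
eef_rot: [3.141, 0.0, 1.565]
wrist_force: [1.3, 0.6, -4.4]
finger_gap: 17.6
finger_force: 60.0
```

```bash
for i in 1; do python3 -m handwheel '-.1 0 0 0 1;0 0 0 0 1;0 0 0 0 1' | grep -E 'pos|wrist'; python3 -m handwheel '-.1 0 0 0 1;0 0 0 0 1;0 0 0 0 1'| grep -E 'pos|wrist'; python3 -m handwheel '-.1 0 0 0 1;0 0 0 0 1;0 0 0 0 1'| grep -E 'pos|wrist';  done
```

```text
eef_pos: [483.6, -6.3, 71.6]
wrist_force: [2.6, 0.3, -3.7]
eef_pos: [479.5, -6.3, 71.6]
wrist_force: [2.5, 0.3, -4.2]
eef_pos: [475.5, -6.2, 71.6]
wrist_force: [3.6, 0.4, -3.1]
```

The catch is being pushed (force ramps 2.5→3.6 N, about 11 mm). A little more, then lift.

```bash
python3 -m handwheel '-.04 0 0 0 1;0 0 0 0 1;0 0 .1 0 1;0 0 .1 0 1;0 0 0 0 1' | grep -E 'pos|wrist';python3 -m handwheel '0 0 .2 0 1;0 0 .2 0 1;0 0 0 0 1'| grep -E 'pos|wrist'; python3 -m handwheel '0 0 .2 0 1;0 0 .2 0 1;0 0 0 0 1;0 0 0 0 1'
python3 - <<'E'
from h import *
im,d,K,T=cap('scene')
P=pts(d,K,T); X,Y,Z=P[...,0],P[...,1],P[...,2]
for y in range(20,220,20):
    m=(X>600)&(X<680)&(abs(Y-y)<6)&(Z>80)&(Z<200); print(y,round(float(np.median(Z[m])),1),m.sum())
E
```

```text
eef_pos: [473.8, -6.4, 79.9]
wrist_force: [3.2, -1.2, -4.0]
eef_pos: [474.2, -6.3, 96.7]
wrist_force: [3.7, -0.2, -2.8]
clock: 10.5
eef_pos: [474.3, -6.3, 112.1]
eef_rot: [3.14, 0.0, 1.565]
wrist_force: [3.4, 0.0, -2.9]
finger_gap: 17.4
finger_force: 60.0
20 142.7 93
40 138.3 101
60 133.6 103
80 129.7 96
100 125.6 101
120 122.1 100
140 117.6 105
160 113.3 103
180 109.7 111
200 105.0 114
```

Latch cleared: the cover plane is sloping at 0.21 rad. Let the catch go and keep lifting along the arc.

```bash
python3 -m handwheel '.2 0 0 0 1;.2 0 0 0 1;.2 0 0 0 1;0 0 0 0 1;0 .1 .2 0 1;0 .1 .2 0 1;0 .1 .2 0 1;0 .1 .2 0 1;0 0 0 0 1' | grep -E 'pos|wrist';python3 -m handwheel '0 .1 .2 0 1;0 .1 .2 0 1;0 .15 .25 0 1;0 .15 .25 0 1;0 .15 .25 0 1;0 0 0 0 1;0 0 0 0 1'
python3 - <<'E'
from h import *
im,d,K,T=cap('scene')
P=pts(d,K,T); X,Y,Z=P[...,0],P[...,1],P[...,2]
for y in range(20,220,20):
    m=(X>620)&(X<680)&(abs(Y-y)<6)&(Z>80)&(Z<300); print(y,round(float(np.median(Z[m])),1),m.sum())
E
```

```text
eef_pos: [498.0, 9.9, 144.4]
wrist_force: [1.1, -0.1, -4.3]
clock: 11.88
eef_pos: [498.1, 36.1, 189.7]
eef_rot: [3.141, -0.0, 1.566]
wrist_force: [1.2, -0.8, -4.3]
finger_gap: 17.7
finger_force: 60.0
20 nan 0
40 nan 0
60 223.2 101
80 207.5 101
100 191.1 100
120 175.0 99
140 160.1 100
160 143.5 96
180 127.7 92
200 111.2 90
  return _methods._mean(a, axis=axis, dtype=dtype,
  ret = ret.dtype.type(ret / rcount)
```

```bash
python3 -m handwheel '0 .2 .1 0 1;0 .2 .1 0 1;0 .25 .1 0 1;0 .25 .1 0 1;0 .25 .1 0 1;0 .25 .1 0 1;0 .25 0 0 1;0 .25 0 0 1;0 .25 0 0 1;0 0 0 0 1' | grep -E 'pos|wrist';python3 -m handwheel '0 .25 0 0 1;0 .25 0 0 1;0 .2 0 0 1;0 .2 0 0 1;0 .15 0 0 1;0 .1 0 0 1;0 0 0 0 1;0 0 0 0 1'| grep -E 'pos|wrist'
python3 - <<'E'
from h import *
im,d,K,T=cap('scene');save(im,'s4.png')
P=pts(d,K,T); X,Y,Z=P[...,0],P[...,1],P[...,2]
for z in range(120,300,20):
    m=(X>560)&(X<690)&(Y>100)&(abs(Z-z)<4)&(Y<300);  print(z,np.round(np.percentile(Y[m],[10,50,90]),1) if m.any() else None,m.sum())
E
```

```text
eef_pos: [497.7, 122.6, 213.3]
wrist_force: [0.4, -0.3, -3.2]
eef_pos: [497.7, 167.6, 213.0]
wrist_force: [0.3, -1.2, -4.4]
120 [212.7 213.6 214.4] 23
140 [212.  212.7 214.1] 29
160 [211.4 212.2 213.2] 32
180 [210.4 211.2 212.5] 34
200 [209.9 210.9 212.2] 29
220 [209.4 210.2 211. ] 28
240 [208.5 209.4 210.3] 32
260 [207.9 208.9 209.6] 41
280 [207.2 208.  209.1] 41
```

View pics/s4.png

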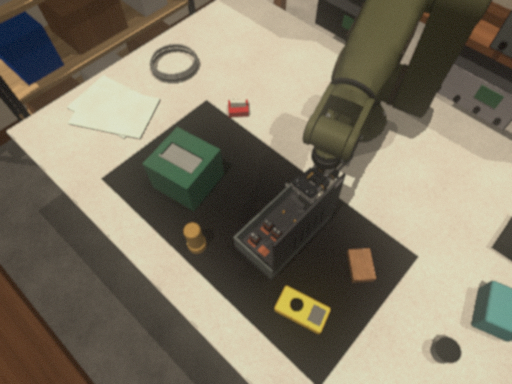

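Cover stands at ≈1.53 rad. In the scene view the bay shows cells around (255–275, 225–245). Set the pack down in front of the case at (420,-110), then look into the bay.

```bash
python3 -m handwheel '0 -.3 0 0 1;0 -.6 0 0 1;0 -.8 0 0 1;0 -.8 0 0 1;-.2 -.8 0 0 1;-.3 -.8 0 0 1;-.3 -.8 0 0 1;-.3 -.7 0 0 1;-.3 -.6 0 0 1;-.3 -.5 0 0 1;-.25 -.25 0 0 1;0 0 0 0 1' | grep -E 'pos|wrist';python3 -m handwheel '0 0 -.8 0 1;0 0 -.8 0 1;0 0 -.8 0 1;0 0 -.8 0 1;0 0 -.6 0 1;0 0 -.3 0 1;0 0 -.15 0 1;0 0 -.07 0 1;0 0 0 0 1;0 0 0 0 1'| grep -E 'pos|wrist|gap'
python3 - <<'E'
from h import *
ims=[]
for n in('scene','top'):
    im,d,K,T=cap(n);np.savez(n+'5.npz',im=im,d=d,K=K,T=T)
    u,v=((285,225) if n=='scene' else (220,190)); ims.append(cv2.resize(im[v-62:v+63,u-50:u+50],None,fx=4.,fy=4.,interpolation=cv2.INTER_CUBIC))
save(np.hstack(ims),'b5.png')
E
```

```text
eef_pos: [418.2, -112.3, 213.4]
wrist_force: [0.2, 0.5, -4.6]
eef_pos: [420.4, -110.4, 41.4]
wrist_force: [0.1, 0.2, -3.7]
finger_gap: 17.4
```

View pics/b5.png

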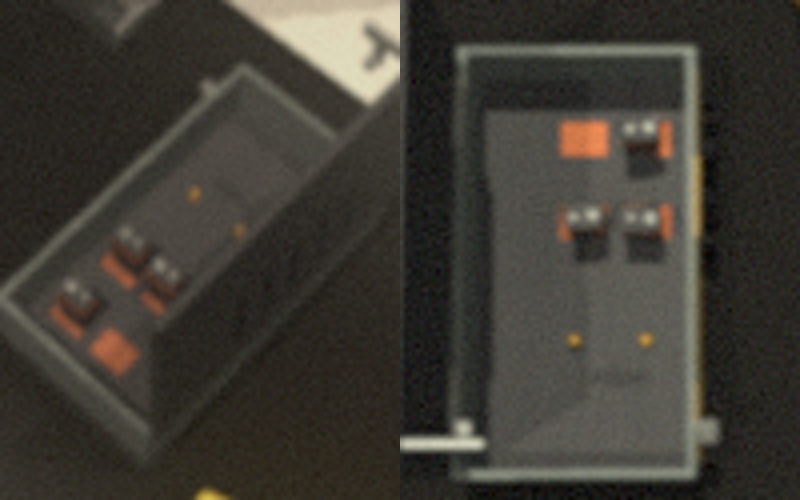

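Three cells (top crop at (640,140), (585,225), (640,225)); place (585,138) is empty. Pegs at (574,340) and (645,340). Release the pack and measure.

```bash
python3 -m handwheel '0 0 -.1 0 1;0 0 0 0 1;0 0 -.04 0 1;0 0 0 0 1;0 0 0 0 1'| grep -E 'pos|wrist|gap'
python3 - <<'E'
from h import *
for n in('top','scene'):
    z=np.load(n+'5.npz');im,d,K,T=[z[k] for k in('im','d','K','T')]
    P=pts(d,K,T); X,Y,Z=P[...,0],P[...,1],P[...,2]
    hsv=cv2.cvtColor(im,cv2.COLOR_RGB2HSV).astype(int); H,S,V=hsv[...,0],hsv[...,1],hsv[...,2]
    bay=(X>450)&(X<715)&(Y>45)&(Y<195)
    print(n,'floor',np.median(Z[bay&(Z<50)&(S<60)]))
    def blobs(nm,m,zz,mn,mx=400):
        k,l,st,c=cv2.connectedComponentsWithStats(m.astype(np.uint8))
        for i in range(1,k):
            if mn<=st[i,4]<mx:
                p=castmask(l==i,zz,K,T); r=cv2.minAreaRect(p[:,:2].astype(np.float32))
                print(n,nm,st[i,4],np.round(c[i]),'mean',np.round(p[:,:2].mean(0),1),'rect',np.round(r[0],1),np.round(r[1],1),round(r[2],1),'z',np.round(np.median(Z[l==i]),1))
    blobs('cell',bay&(Z>66)&(Z<92),78.5,20)
    blobs('stud',bay&(Z>60)&(Z<95)&(V>125)&(S<60),80.5,2)
    blobs('peg',bay&(Z<60)&(H>12)&(H<30)&(S>120)&(X<600),42,2,40)
    # rim outer
    rect(n+' rim',(X>400)&(X<760)&(Y>30)&(Y<230)&(Z>85)&(Z<103),95,K,T,Z)
E
```

```text
eef_pos: [421.1, -111.4, 36.9]
wrist_force: [-6.0, -6.6, 19.8]
finger_gap: 17.4
top floor 29.080019411037483
top cell 64 [229. 160.] mean [670.3  82.2] rect [670.5  82.4] [27.4 16.7] 89.0 z 74.3
top cell 67 [215. 182.] mean [610.1 120.6] rect [610.2 121.1] [27.2 16.5] 89.0 z 74.6
top cell 62 [229. 183.] mean [607.8  81.9] rect [606.7  81.8] [24.5 16.5] 89.0 z 74.9
top cell 66 [243. 210.] mean [532.5  46.6] rect [531.9  49. ] [  5.4 159.5] 89.1 z 76.5
top stud 6 [242. 146.] mean [710.   46.2] rect [710.   46.2] [ 0.  14.1] 89.1 z 94.2
top stud 3 [242. 152.] mean [691.8  46.4] rect [691.8  46.4] [0.  5.6] 89.1 z 93.0
top stud 17 [242. 161.] mean [666.2  47.8] rect [666.7  48.2] [ 2.7 33.4] 89.1 z 93.0
top stud 6 [227. 160.] mean [671.5  87.7] rect [671.5  87.7] [5.5 2.8] 89.0 z 77.2
top stud 10 [232. 159.] mean [672.7  74.6] rect [672.7  75.4] [8.2 5.6] 89.0 z 74.8
top stud 9 [242. 173.] mean [634.6  48.2] rect [636.1  48.7] [ 2.7 16.6] 89.1 z 93.7
top stud 5 [242. 178.] mean [619.   48.1] rect [618.6  47.7] [8.7 2.6] 17.3 z 93.8
top stud 5 [213. 182.] mean [611.  126.8] rect [611.3 12
[... 1161 characters left out ...]
81.0
scene cell 54 [267. 223.] mean [611.7  86.1] rect [611.8  86.3] [29.  18.9] 84.7 z 74.0
scene cell 53 [276. 232.] mean [614.  125.3] rect [614.  125.6] [19.7 27.4] 1.2 z 74.4
scene cell 53 [254. 237.] mean [673.1  86.8] rect [673.2  86.9] [18.7 27.7] 1.8 z 74.0
scene stud 2 [274. 229.] mean [611.9 116.1] rect [611.9 116.1] [3.1 0. ] 132.7 z 79.0
scene stud 2 [252. 234.] mean [670.9  77.2] rect [670.9  77.2] [3.1 0. ] 132.7 z 77.6
scene peg 5 [283. 211.] mean [529.3  84. ] rect [528.5  83.8] [7.5 3.3] 41.0 z 39.8
scene peg 2 [294. 220.] mean [529.1 132.1] rect [529.1 132.1] [3.3 0. ] 132.7 z 40.3
scene rim 299 px [259. 232.] rect [637.4  77.7] [289.1 132.6] 31.8 mean [654.1  89.1] z 88.3
```

```bash
python3 -m handwheel '0 0 .04 0 .3;0 0 0 0 .3;0 0 0 0 .3;0 0 0 0 .3;0 0 0 0 .3;0 0 0 0 .3;0 0 .8 0 .3;0 0 .8 0 .3;0 0 .8 0 .3;0 0 .8 0 .3;0 0 .2 0 .3;0 0 0 0 .3'| grep -E 'clock|pos|wrist|gap'
python3 - <<'E'
from h import *
for n in('top','scene'):
    a=np.load(n+'0.npz')['T']
    for k in '1235':
        b=np.load(n+k+'.npz')['T']; print(n,k,np.abs(a-b).max())
    # edge profile of things visible in both epochs: meter, kit, bin, pegs
    for k in ('0','5'):
        z=np.load(n+k+'.npz');im,d,K,T=[z[q] for q in('im','d','K','T')]
        P=pts(d,K,T); X,Y,Z=P[...,0],P[...,1],P[...,2]
        hsv=cv2.cvtColor(im,cv2.COLOR_RGB2HSV).astype(int); H,S,V=hsv[...,0],hsv[...,1],hsv[...,2]
        rect(n+k+' meter',(X>600)&(X<830)&(Y>200)&(H>20)&(H<35)&(S>120)&(Z>20),35,K,T,Z)
        rect(n+k+' kit',(X>380)&(X<560)&(Z>15)&(Z<40)&(Y>250)&(S>50),30,K,T,Z)
        rect(n+k+' bin',(X>500)&(X<780)&(Z>133)&(Y<-100)&(Z<165)&(Y>-400),150,K,T,Z)
        rect(n+k+' flap',(X>500)&(X<780)&(Z>128)&(Z<160)&(S<70)&(V>100)&(Y<-100),142,K,T,Z)
E
```

```text
clock: 16.83
eef_pos: [420.8, -110.5, 174.5]
wrist_force: [-0.5, 0.5, 0.0]
finger_gap: 65.9
top 1 0.0
top 2 0.0
top 3 0.0
top 5 0.0
top0 meter 1111 px [147. 146.] rect [724.3 324.8] [ 82.3 149.6] 14.8 mean [725.3 317.6] z 33.4
top0 kit 932 px [126. 227.] rect [495.2 374.3] [102.3  71.3] 46.4 mean [495.1 374.9] z 28.9
top0 bin 4916 px [362. 161.] rect [ 646.1 -261.4] [180.5 183.8] 10.6 mean [ 645.2 -261.2] z 148.3
top0 flap 1372 px [362. 159.] rect [ 652.5 -266.3] [ 72.9 139.3] 10.5 mean [ 651.8 -263.4] z 141.6
top5 meter 1073 px [146. 146.] rect [724.6 324. ] [ 82.  151.2] 14.8 mean [725.9 320.2] z 33.6
top5 kit 938 px [126. 227.] rect [494.4 374.3] [102.5  71.6] 45.4 mean [495.1 374.6] z 28.8
top5 bin 4910 px [362. 161.] rect [ 646.1 -261.3] [180.4 184. ] 10.6 mean [ 645.2 -261.4] z 148.3
top5 flap 1357 px [362. 159.] rect [ 652.7 -267.2] [ 72.5 137.8] 10.8 mean [ 651.9 -263.3] z 141.5
scene 1 0.0
scene 2 0.0
scene 3 0.0
scene 5 0.0
scene0 meter 1087 px [301. 309.] rect [732.  336.7] [ 81.4 147.6] 14.7 mean [735.4 330.9] z 33.7
scene0 kit 731 px [362. 266.] rect [501.1 385.2] [102.8  73.3] 45.7 mean [501.4 386.3] z 28.7
scene0 bin 2688 px [183. 160.] rect [ 652.2 -248.4] [186.5 189. ] 10.5 mean [ 654.4 -246.9] z 147.9
scene0 flap 662 px [182. 160.] rect [ 654.  -261.4] [ 68.4 144.5] 9.7 mean [ 654.1 -254. ] z 142.0
scene5 meter 1088 px [301. 309.] rect [732.  336.8] [ 81.3 147.5] 14.8 mean [735.3 330.5] z 33.6
scene5 kit 733 px [362. 266.] rect [500.9 385.4] [102.8  72.8] 45.8 mean [501.6 386.3] z 28.9
scene5 bin 2694 px [183. 160.] rect [ 652.5 -249. ] [187. 188.] 10.3 mean [ 654.4 -247. ] z 148.0
scene5 flap 753 px [180. 159.] rect [ 648.3 -269.4] [ 96.3 158.4] 10.3 mean [ 655.3 -261.4] z 142.6
```

```bash
python3 -m handwheel '0 .6 .2 0 .3;0 .9 .2 0 .3;0 .9 .2 0 .3;0 .9 0 0 .3;0 .9 0 0 .3;0 .6 0 0 .3;0 .4 0 0 .3;0 0 0 0 .3'| grep -E 'clock|pos|wrist|gap'
python3 - <<'E'
from h import *
for n in('top','scene'):
    im,d,K,T=cap(n);np.savez(n+'6.npz',im=im,d=d,K=K,T=T)
    P=pts(d,K,T); X,Y,Z=P[...,0],P[...,1],P[...,2]
    hsv=cv2.cvtColor(im,cv2.COLOR_RGB2HSV).astype(int); H,S,V=hsv[...,0],hsv[...,1],hsv[...,2]
    near=(X>340)&(X<520)&(Y>-200)&(Y<-20)
    rect(n+' block',near&(Z>15)&(Z<75)&(S<80),30,K,T,Z)
    rect(n+' ridge',near&(Z>46)&(Z<75)&(V>120),58,K,T,Z)
    rect(n+' ridgecolor',near&(V>150),58,K,T,Z)
E
```

```text
clock: 17.5
eef_pos: [419.1, 99.9, 194.8]
wrist_force: [-0.3, 0.4, 0.1]
finger_gap: 65.8
top block 689 px [303. 252.] rect [ 417.9 -118.4] [79.  63.5] 88.8 mean [ 417.8 -118. ] z 29.6
top ridge 142 px [304. 252.] rect [ 416.8 -118.5] [57.3 16.1] 88.9 mean [ 417.5 -117.4] z 56.7
top ridgecolor 178 px [305. 251.] rect [ 418.1 -121.3] [62.7 18.8] 88.9 mean [ 418.5 -121. ] z 56.3
scene block 384 px [263. 162.] rect [ 424.8 -106.7] [72.5 88. ] 0.9 mean [ 424.6 -105.5] z 29.9
scene ridge 86 px [262. 157.] rect [ 424.3 -107.9] [58.8 23.2] 89.0 mean [ 423.6 -107.8] z 56.4
scene ridgecolor 78 px [262. 156.] rect [ 420.6 -110.8] [21.7 58. ] 0.0 mean [ 420.6 -111.5] z 57.0
```

Depth masks turn out to be shifted from the colour image. Colour in the scene view matches the arm: ridge (420.6,-111) against TCP (421.1,-111.4). Redo the bay with colour only.

```bash
cat >> h.py <<'E'
def plane_xy(shape,z,K,T):
    return castmask(np.ones(shape,bool),z,K,T).reshape(*shape,3)
def cblobs(nm,im,cond,box,z,K,T,mn=2,mx=3000):
    hsv=cv2.cvtColor(im,cv2.COLOR_RGB2HSV).astype(int); W=plane_xy(im.shape[:2],z,K,T)
    m=cond(hsv[...,0],hsv[...,1],hsv[...,2])&(W[...,0]>box[0])&(W[...,0]<box[1])&(W[...,1]>box[2])&(W[...,1]<box[3])
    k,l,st,c=cv2.connectedComponentsWithStats(m.astype(np.uint8),connectivity=8)
    for i in range(1,k):
        if mn<=st[i,4]<mx:
            p=W[l==i][:,:2]; r=cv2.minAreaRect(p.astype(np.float32))
            print(nm,st[i,4],np.round(c[i],1),'mean',np.round(p.mean(0),1),'rect',np.round(r[0],1),np.round(r[1],1),round(r[2],1))
E
python3 - <<'E'
from h import *
for n in('top','scene'):
    z=np.load(n+'5.npz');im,d,K,T=[z[q] for q in('im','d','K','T')]
    C=lambda nm,cond,box,zz,mn=2,mx=3000: cblobs(n+' '+nm,im,cond,box,zz,K,T,mn,mx)
    bay=(455,715,45,205)
    C('peg',lambda H,S,V:(H>14)&(H<28)&(S>110)&(V>70),(480,580,50,200),41,3,40)
    C('stud',lambda H,S,V:(S<60)&(V>115),(560,715,60,160),77,2,60)
    C('orange',lambda H,S,V:((H<13))&(S>110)&(V>70),bay,30,10)
    C('meter',lambda H,S,V:(H>18)&(H<35)&(S>120)&(V>90),(620,830,240,430),35,300)
    C('flap',lambda H,S,V:(S<50)&(V>110),(560,740,-370,-150),142,200)
    C('bin',lambda H,S,V:(S>70)&(H>60)&(H<95),(500,800,-400,-130),150,500,9000)
E
```

```text
top peg 9 [213.1 212.7] mean [530.  130.2] rect [529.8 129.8] [7.9 5.9] 44.2
top peg 8 [231.  212.5] mean [529.6  80.4] rect [529.6  80.4] [6.  5.9] 44.0
top stud 24 [230.4 159.3] mean [672.6  78.7] rect [673.5  79.7] [21.9 11.2] 89.0
top stud 8 [212.9 181.9] mean [610.9 126.9] rect [610.5 126.6] [5.4 5.5] 89.6
top stud 13 [217.5 181.2] mean [612.6 114.3] rect [611.7 114.4] [8.2 8.3] 89.5
top stud 7 [227.  181.7] mean [610.6  88.6] rect [609.8  88.6] [5.4 5.5] 89.4
top stud 12 [232.2 182.1] mean [609.4  74.5] rect [609.6  75. ] [10.9  5.5] 89.0
top orange 108 [215.5 162.2] mean [675.7 123.5] rect [674.8 123.6] [31.6 26.2] 89.0
top orange 29 [235.7 162.6] mean [673.4  65.7] rect [675.2  66.4] [ 8.6 23.4] 89.2
top orange 27 [235.9 183. ] mean [614.5  66.1] rect [614.4  67.1] [ 8.5 23. ] 89.0
top orange 11 [210.7 185.5] mean [608.6 137.5] rect [609.9 136.8] [ 5.7 11.6] 89.7
top meter 1193 [144.8 144.8] mean [728.8 324.4] rect [727.6 327.5] [ 87.2 154.3] 15.0
top flap 1313 [361.1 158.5] mean [ 654.3 -261.8] rect [ 655.2 -263.8] [ 70.8 134.3] 10.4
top bin 4406 [355.8 163.2] mean [ 641.  -
[... 271 characters left out ...]
3.4 3.1] 41.7
scene stud 4 [252.5 234.5] mean [671.   77.2] rect [671.   77.2] [3.4 3.1] 43.2
scene orange 38 [264.4 230.2] mean [619.   80.5] rect [618.2  81.3] [34.2 12.1] 85.0
scene orange 18 [273.  238.1] mean [620.7 119.8] rect [620.5 119.6] [13.9 12.9] 41.9
scene orange 28 [251.3 242.9] mean [680.1  79.6] rect [681.3  80.1] [30.9  9.3] 85.9
scene orange 89 [263.2 250.6] mean [673.6 125.4] rect [673.9 124.8] [35.3 25.6] 86.0
scene meter 1250 [300.1 308.5] mean [734.9 327.6] rect [732.3 332.1] [ 89.1 153.8] 14.7
scene flap 647 [180.9 158. ] mean [ 651.8 -261.3] rect [ 652.4 -265.6] [ 67.2 137.1] 10.0
scene bin 1310 [187.4 163.1] mean [ 652.4 -226.1] rect [ 655.2 -238.9] [203.9 170.1] 7.6
```

With colour only, the views agree. Cells A (672,80), B (611,121), C (609.5,82), pegs mid ≈(529.7,106.4), flap centre ≈(653.5,-263.5), box yaw ≈10.3°. Go for cell A.

```bash
python3 -m handwheel '.6 0 0 0 .52;.8 0 0 0 .52;.8 -.1 0 0 .52;.8 -.1 0 0 .52;.8 -.1 0 0 .52;.8 -.1 0 0 .52;.8 -.09 0 0 .52;.6 0 0 0 .52;.32 0 0 0 .52;0 0 -.5 0 .52;0 0 -.5 0 .52;0 0 0 0 .52'| grep -E 'clock|pos|wrist|gap'; python3 -m handwheel '0 0 0 0 .52;0 0 0 0 .52'
```

```text
clock: 18.6
eef_pos: [671.1, 76.2, 151.1]
wrist_force: [-1.2, -0.0, -0.9]
finger_gap: 44.8
clock: 18.77
eef_pos: [673.0, 77.3, 157.6]
eef_rot: [3.141, 0.0, 1.564]
wrist_force: [0.4, -0.2, 0.2]
finger_gap: 45.4
finger_force: 0.0
```

```bash
python3 -m handwheel '0 .08 -.5 0 .52;0 0 -.6 0 .52;0 0 -.6 0 .52;0 0 -.5 0 .52;0 0 -.3 0 .52;0 0 -.2 0 .52;0 0 -.1 0 .52;0 0 0 0 .52;0 0 0 0 .52'| grep -E 'clock|pos|wrist|gap';  python3 -m handwheel '0 0 0 0 1;0 0 0 0 1;0 0 0 0 1;0 0 0 0 1;0 0 0 0 1;0 0 0 0 1;0 0 0 0 1;0 0 0 0 1' 25 | grep -E 'clock|pos|wrist|gap|finger';  python3 -m handwheel '0 0 .4 0 1;0 0 .6 0 1;0 0 .8 0 1;0 0 .8 0 1;0 0 .8 0 1;0 0 .4 0 1;0 0 0 0 1;0 0 0 0 1'
```

```text
clock: 19.52
eef_pos: [673.3, 81.3, 45.9]
wrist_force: [-0.0, 0.1, -0.5]
finger_gap: 45.3
clock: 20.18
eef_pos: [672.8, 81.3, 44.9]
wrist_force: [-0.4, 0.3, 3.0]
finger_gap: 17.7
finger_force: 25.0
clock: 20.85
eef_pos: [672.7, 81.3, 196.6]
eef_rot: [3.141, -0.0, 1.565]
wrist_force: [0.3, 0.8, -1.0]
finger_gap: 17.4
finger_force: 25.0
```

Cell A is held (gap 17.4). Carry it to the box, turning so the closing line follows the box's y.

```bash
python3 -m handwheel '0 -.5 0 -1 1;0 -.5 0 -1 1;0 -.6 0 -1 1;-.05 -.6 0 -1 1;-.05 -.6 0 -1 1;-.05 -.6 0 -1 1;-.05 -.6 0 -1 1;-.05 -.6 0 -1 1;-.05 -.6 0 -1 1;-.05 -.6 0 -1 1;-.05 -.6 0 -1 1;-.05 -.6 0 -1 1'| grep -E 'clock|pos|wrist|gap';  python3 -m handwheel '0 -.6 0 -1 1;0 -.5 0 -1 1;0 -.3 0 -1 1;0 -.2 0 -.9 1;0 0 0 0 1;0 0 0 0 1'
python3 - <<'E'
from h import *
ims=[]
for n in('scene','top'):
    im,d,K,T=cap(n); p=read_state()['eef_pos']; w=np.r_[p[:2],142,1]; c=np.linalg.inv(T)@w; u,v=((K@c[:3])[:2]/c[2]).astype(int)
    v0,u0=v-50,u-40; ims.append(cv2.resize(im[v0:v0+100,u0:u0+80],None,fx=5.,fy=5.,interpolation=cv2.INTER_CUBIC))
save(np.hstack(ims),'b7.png')
E
```

```text
clock: 21.85
eef_pos: [653.8, -199.6, 194.1]
wrist_force: [0.4, -0.2, -0.7]
finger_gap: 17.4
clock: 22.35
eef_pos: [654.2, -262.5, 194.6]
eef_rot: [-3.14, 0.002, 0.18]
wrist_force: [0.9, 0.7, 0.0]
finger_gap: 17.4
finger_force: 25.0
```

View pics/b7.png

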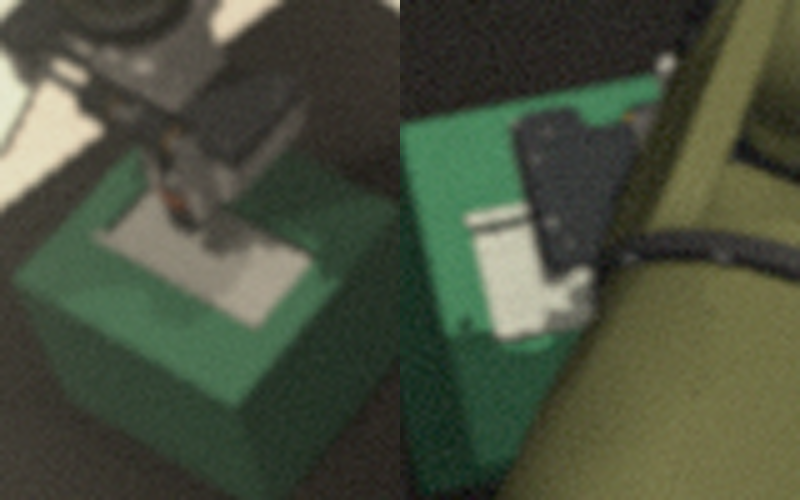

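The cell hovers above the flap in both views (hinge line on the far side). Push in and release.

```bash
python3 -m handwheel '0 0 -.5 0 1;0 0 -.4 0 1;0 0 -.4 0 1;0 0 -.4 0 1;0 0 -.4 0 1;0 0 -.3 0 1;0 0 -.3 0 1;0 0 0 0 1;0 0 0 0 1'| grep -E 'clock|pos|wrist|gap|force';  python3 -m handwheel '0 0 0 0 .55;0 0 0 0 .55;0 0 0 0 .55;0 0 0 0 .55;0 0 0 0 .55;0 0 0 0 .55;0 0 0 0 .55;0 0 .5 0 .55;0 0 .7 0 .55;0 0 .8 0 .55;0 0 .8 0 .55;0 0 0 0 .55'
```

```text
clock: 23.2
eef_pos: [654.3, -262.3, 88.0]
wrist_force: [-1.7, -0.5, -0.6]
finger_gap: 17.3
finger_force: 25.0
clock: 24.2
eef_pos: [656.5, -263.2, 208.3]
eef_rot: [3.136, -0.009, 0.178]
wrist_force: [0.1, -0.5, 1.6]
finger_gap: 42.5
finger_force: 0.0
```

```bash
python3 -m handwheel '0 .5 0 1 .52;-.1 .6 0 1 .52;-.1 .6 0 1 .52;-.1 .6 0 1 .52;-.1 .6 0 1 .52;-.1 .6 0 1 .52;-.1 .6 0 1 .52;-.1 .6 0 1 .52;-.1 .6 0 1 .52;-.1 .6 0 1 .52;-.1 .6 0 1 .52;-.1 .6 0 1 .52'| grep -E 'clock|pos|wrist|gap';  python3 -m handwheel '0 .6 0 1 .52;0 .6 0 1 .52;0 .3 0 1 .52;0 0 0 .9 .52;0 0 0 0 .52;0 0 0 0 .52;0 0 0 0 .52'
python3 - <<'E'
from h import *
im,d,K,T=cap('scene')
C=lambda nm,cond,box,zz,mn=2,mx=3000: cblobs(nm,im,cond,box,zz,K,T,mn,mx)
C('flap',lambda H,S,V:(S<50)&(V>110),(560,740,-370,-150),142,100)
C('stud',lambda H,S,V:(S<60)&(V>115),(560,715,60,160),77,2,60)
E
```

```text
clock: 25.2
eef_pos: [610.4, 22.7, 200.6]
wrist_force: [1.4, 0.3, 0.5]
finger_gap: 44.7
clock: 25.78
eef_pos: [610.7, 81.0, 200.6]
eef_rot: [3.142, -0.0, 1.562]
wrist_force: [0.3, 0.2, -0.4]
finger_gap: 45.5
finger_force: 0.0
flap 645 [181. 158.] mean [ 651.5 -261. ] rect [ 651.8 -264.5] [ 65.6 134.4] 10.5
stud 3 [274.3 228.7] mean [610.1 113.9] rect [609.3 114. ] [3.4 3.1] 41.7
```

Flap shut again and the first cell is gone from the bay. Grasp cell C at (609.5,82).

```bash
python3 -m handwheel '0 0 -.5 0 .52;0 0 -.8 0 .52;0 0 -.8 0 .52;0 0 -.7 0 .52;0 0 -.5 0 .52;0 0 -.3 0 .52;0 0 -.2 0 .52;0 0 -.08 0 .52;0 0 0 0 .52;0 0 0 0 .52'| grep -E 'clock|pos|wrist|gap';  python3 -m handwheel '0 0 0 0 1;0 0 0 0 1;0 0 0 0 1;0 0 0 0 1;0 0 0 0 1;0 0 0 0 1;0 0 0 0 1;0 0 0 0 1' 25 | grep -E 'clock|pos|wrist|gap|finger';  python3 -m handwheel '0 0 .4 0 1;0 0 .6 0 1;0 0 .8 0 1;0 0 .8 0 1;0 0 .8 0 1;0 0 .4 0 1;0 0 0 0 1;0 0 0 0 1'
```

```text
clock: 26.67
eef_pos: [611.3, 81.3, 46.6]
wrist_force: [-0.6, -0.8, -0.1]
finger_gap: 45.2
clock: 27.33
eef_pos: [610.8, 81.4, 45.7]
wrist_force: [-1.0, -0.3, 3.7]
finger_gap: 17.2
finger_force: 25.0
clock: 28.0
eef_pos: [610.7, 81.3, 197.2]
eef_rot: [3.141, -0.0, 1.565]
wrist_force: [-0.1, -0.3, -1.3]
finger_gap: 17.2
finger_force: 25.0
```

```bash
python3 -m handwheel '0 -.5 0 -1 1;.1 -.5 0 -1 1;.1 -.6 0 -1 1;.1 -.6 0 -1 1;.1 -.6 0 -1 1;.1 -.6 0 -1 1;.1 -.6 0 -1 1;.1 -.6 0 -1 1;.1 -.6 0 -1 1;.1 -.6 0 -1 1;.1 -.6 0 -1 1;.08 -.6 0 -1 1'| grep -E 'clock|pos|wrist|gap';  python3 -m handwheel '0 -.6 0 -1 1;0 -.5 0 -1 1;0 -.3 0 -1 1;0 -.2 0 -.9 1;0 0 0 0 1;0 0 0 0 1;0 0 0 0 1'
```

```text
clock: 29.0
eef_pos: [653.4, -199.7, 194.6]
wrist_force: [0.3, 0.1, 0.1]
finger_gap: 17.3
clock: 29.58
eef_pos: [653.7, -261.9, 196.2]
eef_rot: [-3.14, 0.001, 0.181]
wrist_force: [0.6, -0.2, -0.7]
finger_gap: 17.4
finger_force: 25.0
```

```bash
python3 -m handwheel '0 0 -.5 0 1;0 0 -.4 0 1;0 0 -.4 0 1;0 0 -.4 0 1;0 0 -.4 0 1;0 0 -.3 0 1;0 0 -.3 0 1;0 0 0 0 1;0 0 0 0 1'| grep -E 'clock|pos|wrist|gap|force';  python3 -m handwheel '0 0 0 0 .55;0 0 0 0 .55;0 0 0 0 .55;0 0 0 0 .55;0 0 0 0 .55;0 0 0 0 .55;0 0 0 0 .55;0 0 .5 0 .55;0 0 .7 0 .55;0 0 .8 0 .55;0 0 .8 0 .55;0 0 0 0 .55'
python3 -m handwheel '0 .5 0 1 .52;-.1 .6 0 1 .52;-.1 .6 0 1 .52;-.1 .6 0 1 .52;-.1 .6 0 1 .52;-.1 .6 0 1 .52;-.1 .6 0 1 .52;-.1 .6 0 1 .52;-.1 .6 0 1 .52;-.1 .6 0 1 .52;-.1 .7 0 1 .52;-.1 .8 0 1 .52'| grep -E 'clock|pos|wrist|gap';  python3 -m handwheel '0 .8 0 1 .52;0 .7 0 1 .52;0 .5 0 1 .52;0 .3 0 .9 .52;0 0 0 0 .52;0 0 0 0 .52;0 0 0 0 .52'
python3 - <<'E'
from h import *
im,d,K,T=cap('scene')
C=lambda nm,cond,box,zz,mn=2,mx=3000: cblobs(nm,im,cond,box,zz,K,T,mn,mx)
C('flap',lambda H,S,V:(S<50)&(V>110),(560,740,-370,-150),142,100)
C('ridge',lambda H,S,V:(S<60)&(V>150),(350,500,-200,-20),58,20)
E
```

```text
clock: 30.33
eef_pos: [653.5, -262.3, 88.8]
wrist_force: [-3.2, -0.7, -1.3]
finger_gap: 17.1
finger_force: 25.0
clock: 31.33
eef_pos: [655.7, -263.2, 209.1]
eef_rot: [3.136, -0.009, 0.178]
wrist_force: [0.4, 0.6, 1.2]
finger_gap: 42.0
finger_force: 0.0
clock: 32.33
eef_pos: [609.6, 34.3, 201.4]
wrist_force: [0.6, 0.9, -0.3]
finger_gap: 45.2
clock: 32.92
eef_pos: [609.9, 124.6, 201.3]
eef_rot: [3.142, 0.0, 1.562]
wrist_force: [-0.2, -0.0, 0.6]
finger_gap: 44.8
finger_force: 0.0
flap 643 [181.  158.1] mean [ 651.6 -260.8] rect [ 651.8 -264.5] [ 65.4 134.4] 10.5
ridge 41 [258.8 135.3] mean [ 360.6 -183.3] rect [ 360.7 -182.3] [20.2 32. ] 2.9
```

```bash
python3 -m handwheel '.02 -.08 -.5 0 .52;0 0 -.8 0 .52;0 0 -.8 0 .52;0 0 -.7 0 .52;0 0 -.5 0 .52;0 0 -.3 0 .52;0 0 -.2 0 .52;0 0 -.1 0 .52;0 0 0 0 .52;0 0 0 0 .52'| grep -E 'clock|pos|wrist|gap';  python3 -m handwheel '0 0 0 0 1;0 0 0 0 1;0 0 0 0 1;0 0 0 0 1;0 0 0 0 1;0 0 0 0 1;0 0 0 0 1;0 0 0 0 1' 25 | grep -E 'clock|pos|wrist|gap|finger';  python3 -m handwheel '0 0 .4 0 1;0 0 .6 0 1;0 0 .8 0 1;0 0 .8 0 1;0 0 .8 0 1;0 0 .4 0 1;0 0 0 0 1;0 0 0 0 1'
python3 -m handwheel '0 -.7 0 -1 1;.1 -.7 0 -1 1;.1 -.7 0 -1 1;.1 -.7 0 -1 1;.1 -.7 0 -1 1;.1 -.7 0 -1 1;.1 -.7 0 -1 1;.1 -.7 0 -1 1;.1 -.6 0 -1 1;.1 -.6 0 -1 1;.1 -.6 0 -1 1;.08 -.6 0 -1 1'| grep -E 'clock|pos|wrist|gap';  python3 -m handwheel '0 -.6 0 -1 1;0 -.5 0 -1 1;0 -.3 0 -1 1;0 -.2 0 -.9 1;0 0 0 0 1;0 0 0 0 1;0 0 0 0 1'
```

```text
clock: 33.8
eef_pos: [611.3, 122.1, 46.5]
wrist_force: [0.9, -0.0, 0.9]
finger_gap: 45.1
clock: 34.47
eef_pos: [610.8, 122.2, 45.7]
wrist_force: [-0.5, -0.1, 3.6]
finger_gap: 17.3
finger_force: 25.0
clock: 35.13
eef_pos: [610.6, 122.1, 197.2]
eef_rot: [3.141, -0.0, 1.565]
wrist_force: [-0.4, -0.1, -0.8]
finger_gap: 17.3
finger_force: 25.0
clock: 36.13
eef_pos: [653.3, -198.9, 194.6]
wrist_force: [1.2, 0.5, -0.2]
finger_gap: 17.4
clock: 36.72
eef_pos: [653.7, -261.1, 196.2]
eef_rot: [-3.14, 0.001, 0.181]
wrist_force: [0.5, 0.1, -0.8]
finger_gap: 17.1
finger_force: 25.0
```

```bash
python3 -m handwheel '0 0 -.5 0 1;0 0 -.4 0 1;0 0 -.4 0 1;0 0 -.4 0 1;0 0 -.4 0 1;0 0 -.3 0 1;0 0 -.3 0 1;0 0 0 0 1;0 0 0 0 1'| grep -E 'clock|pos|wrist|gap|force';  python3 -m handwheel '0 0 0 0 .55;0 0 0 0 .55;0 0 0 0 .55;0 0 0 0 .55;0 0 0 0 .55;0 0 0 0 .55;0 0 0 0 .55;0 0 .5 0 .55;0 0 .7 0 .55;0 0 .8 0 .55;0 0 .8 0 .55;0 0 0 0 .55'
python3 -m handwheel '-.2 .5 0 1 .3;-.3 .6 0 1 .3;-.3 .6 0 1 .3;-.3 .6 0 1 .3;-.3 .6 0 1 .3;-.3 .6 0 1 .3;-.3 .6 0 1 .3;-.3 .6 0 1 .3;-.3 .6 0 1 .3;-.3 .6 0 1 .3;0 .6 0 1 .3;0 .6 0 1 .3'| grep -E 'clock|pos|wrist|gap';  python3 -m handwheel '0 .6 0 1 .3;0 .4 0 1 .3;0 0 0 1 .3;0 0 0 .9 .3;0 0 0 0 .3'
python3 - <<'E'
from h import *
ims=[]
for n in('scene','top'):
    im,d,K,T=cap(n);np.savez(n+'8.npz',im=im,d=d,K=K,T=T)
    C=lambda nm,cond,box,zz,mn=2,mx=3000: cblobs(n+' '+nm,im,cond,box,zz,K,T,mn,mx)
    C('flap',lambda H,S,V:(S<50)&(V>110),(560,740,-370,-150),142,100)
    C('ridge',lambda H,S,V:(S<60)&(V>150),(330,520,-280,0),58,20)
    C('block',lambda H,S,V:(S<60)&(V>85),(330,520,-280,0),30,20)
    ims.append(cv2.resize(im[80:330,130:450] if n=='scene' else im[90:340,130:450],None,fx=1.25,fy=1.25))
save(np.hstack(ims),'b8.png')
E
```

```text
clock: 37.47
eef_pos: [653.5, -261.5, 88.8]
wrist_force: [-1.0, -0.3, -1.0]
finger_gap: 17.4
finger_force: 25.0
clock: 38.47
eef_pos: [655.7, -262.3, 209.1]
eef_rot: [3.136, -0.009, 0.178]
wrist_force: [-0.1, 0.3, 0.8]
finger_gap: 42.2
finger_force: 0.0
clock: 39.47
eef_pos: [537.5, 23.5, 201.7]
wrist_force: [0.7, 0.3, 0.7]
finger_gap: 65.7
clock: 39.88
eef_pos: [537.9, 62.7, 201.4]
eef_rot: [3.141, -0.0, 1.57]
wrist_force: [-0.8, 0.3, -0.2]
finger_gap: 65.7
finger_force: 0.0
scene flap 647 [180.9 158. ] mean [ 651.9 -261.2] rect [ 652.2 -264.6] [ 66.4 134.4] 10.9
scene ridge 317 [255.1 129.9] mean [ 351.5 -210.9] rect [ 350.8 -208.7] [142.3  41.4] 89.9
scene ridge 78 [247.5 161.4] mean [ 473.  -133.6] rect [ 473.  -133.5] [56.1 20. ] 87.8
scene block 219 [256.  133.5] mean [ 345.1 -212.6] rect [ 345. -211.] [ 29.7 136.9] 0.1
scene block 290 [246.  165.3] mean [ 475.1 -140. ] rect [ 472.9 -131.9] [66.3 94. ] 0.5
scene block 31 [297.  164.1] mean [346.8  -8.5] rect [345.7 -10.3] [26.6 19. ] 1.3
scene block 45 [265.7 185.4] mean [489.6 -31.2] rect [487.8 -38.4] [18.2 76.7] 4.8
top flap 1316 [361.2 158.5] mean [ 654.5 -262. ] rect [ 655.2 -264. ] [ 71.2 134.3] 10.8
top ridge 181 [310.1 230.6] mean [ 474.3 -135.9] rect [ 473.9 -135.6] [60.3 21.8] 87.7
top ridge 528 [320.8 281.4] mean [ 337.7 -159.8] rect [ 338.  -156.6] [ 15.9 245.8] 0.0
top block 651 [308.  231.2] mean [ 473.9 -134.2] rect [ 473.2 -134.3] [79.6 64.3] 88.9
top block 488 [317.5 280.6] mean [ 337.4 -155.7] rect [ 337.5 -156. ] [246.9  15. ] 90.0
```

View pics/b8.png

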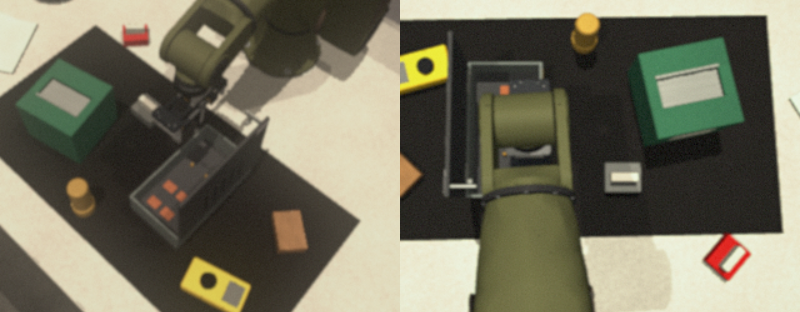

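All four places are now empty and the flap is shut. The pack was knocked to (473.5,-134.5), upright with its ridge along y; both views agree. I'll squeeze it end to end to centre it exactly, then regrip by the ridge.

```bash
python3 -m handwheel '-.15 -.4 0 -1 0;-.15 -.4 0 -1 0;-.15 -.4 0 -1 0;-.15 -.4 0 -1 0;-.15 -.4 0 -1 0;-.15 -.4 0 -1 0;-.15 -.4 0 -1 0;-.15 -.4 0 -1 0;-.15 -.4 0 -1 0;-.15 -.4 0 -1 0;-.11 -.4 0 -1 0;0 -.4 0 -1 0'| grep -E 'clock|pos|wrist|gap';  python3 -m handwheel '0 -.13 0 -1 0;0 0 -.5 -1 0;0 0 -.5 -1 0;0 0 -.5 -1 0;0 0 -.3 -1 0;0 0 0 -1 0;0 0 0 0 0;0 0 0 0 0'
```

```text
clock: 40.98
eef_pos: [472.9, -130.8, 201.6]
wrist_force: [-0.5, 0.0, -0.4]
finger_gap: 93.6
clock: 41.65
eef_pos: [473.6, -135.2, 129.6]
eef_rot: [3.142, -0.0, -0.005]
wrist_force: [-0.3, 0.0, 1.2]
finger_gap: 94.2
finger_force: 0.0
```

```bash
python3 -m handwheel '0 0 -.6 0 0;0 0 -.6 0 0;0 0 -.6 0 0;0 0 -.5 0 0;0 0 -.4 0 0;0 0 -.2 0 0;0 0 -.08 0 0;0 0 0 0 0;0 0 0 0 0' 8| grep -E 'clock|pos|wrist|gap';  python3 -m handwheel '0 0 0 0 .5;0 0 0 0 .5;0 0 0 0 .5;0 0 0 0 .5;0 0 0 0 .5;0 0 0 0 .5;0 0 0 0 .5;0 0 0 0 .5' 8; python3 -m handwheel '0 0 0 0 0;0 0 0 0 0;0 0 0 0 0;0 0 0 0 0;0 0 0 0 0;0 0 .8 0 0;0 0 .8 0 0;0 0 .6 0 0;0 0 0 0 0;0 0 0 0 0'
```

```text
clock: 42.4
eef_pos: [474.0, -135.3, 11.2]
wrist_force: [-0.3, -0.2, -0.3]
finger_gap: 94.0
clock: 43.07
eef_pos: [473.9, -135.0, 11.0]
eef_rot: [3.141, -0.001, -0.006]
wrist_force: [-1.9, 2.5, 6.9]
finger_gap: 79.8
finger_force: 8.0
clock: 43.9
eef_pos: [474.0, -135.3, 99.1]
eef_rot: [3.141, -0.002, -0.006]
wrist_force: [-1.1, 0.1, -0.2]
finger_gap: 94.2
finger_force: 0.0
```

```bash
python3 -m handwheel '0 0 0 1 .4;0 0 0 1 .4;0 0 0 1 .4;0 0 0 1 .4;0 0 0 1 .4;0 0 0 1 .4;0 0 0 1 .4;0 0 0 1 .4;0 0 0 1 .4;0 0 0 1 .4;0 0 0 1 .4;0 0 0 1 .4'>/dev/null;  python3 -m handwheel '0 0 0 1 .4;0 0 0 1 .4;0 0 0 1 .4;0 0 0 1 .4;0 0 0 1 .4;0 0 0 .96 .4;0 0 -.5 0 .4;0 0 -.5 0 .4;0 0 -.4 0 .4;0 0 -.18 0 .4;0 0 0 0 .4;0 0 0 0 .4'; python3 -m handwheel '0 0 0 0 1;0 0 0 0 1;0 0 0 0 1;0 0 0 0 1;0 0 0 0 1;0 0 0 0 1;0 0 0 0 1;0 0 0 0 1;0 0 0 0 1;0 0 0 0 1' 40
```

```text
clock: 45.9
eef_pos: [473.3, -135.0, 34.8]
eef_rot: [-3.141, -0.0, 1.562]
wrist_force: [0.8, -0.4, -0.1]
finger_gap: 56.7
finger_force: 0.0
clock: 46.73
eef_pos: [473.6, -135.1, 35.2]
eef_rot: [3.141, 0.0, 1.562]
wrist_force: [-0.7, 0.1, 3.1]
finger_gap: 17.7
finger_force: 40.0
```

```bash
python3 -m handwheel '0 0 .5 0 1;0 0 .8 0 1;0 0 .8 0 1;0 0 .8 0 1;0 0 .6 0 1;.1 .5 0 0 1;.1 .6 0 0 1;.2 .7 0 0 1;.2 .8 0 0 1;.2 .8 0 0 1;.2 .8 0 0 1;.2 .7 0 0 1'|grep -E 'pos|gap';  python3 -m handwheel '.2 .6 0 0 1;0 .4 0 0 1;0 .13 0 0 1;0 0 -.6 0 1;0 0 -.6 0 1;0 0 -.5 0 1;0 0 -.3 0 1;0 0 -.1 0 1;0 0 0 0 1;0 0 0 0 1;0 0 0 0 1'
```

```text
eef_pos: [521.1, 62.9, 174.4]
finger_gap: 17.7
clock: 48.65
eef_pos: [529.9, 106.0, 92.0]
eef_rot: [3.14, -0.0, 1.561]
wrist_force: [-0.5, -0.1, -5.0]
finger_gap: 17.7
finger_force: 40.0
```

On target at (529.9,106.0) with the seat at (529.8,105.9). Lower gently, watching force.

```bash
python3 -m handwheel '0 0 -.15 0 1;0 0 -.1 0 1;0 0 -.1 0 1;0 0 0 0 1;0 0 0 0 1'|grep -E 'pos|wrist';python3 -m handwheel '0 0 -.1 0 1;0 0 0 0 1;0 0 0 0 1'|grep -E 'pos|wrist';python3 -m handwheel '0 0 -.06 0 1;0 0 0 0 1;0 0 0 0 1'|grep -E 'pos|wrist'
```

```text
eef_pos: [529.3, 106.1, 76.8]
wrist_force: [0.6, 0.2, -4.1]
eef_pos: [529.4, 106.1, 72.9]
wrist_force: [1.3, -0.6, -3.0]
eef_pos: [529.4, 106.1, 70.5]
wrist_force: [-0.3, 0.9, -3.4]
```

```bash
python3 -m handwheel '0 0 -.06 0 1;0 0 0 0 1;0 0 0 0 1'|grep -E 'pos|wrist';python3 -m handwheel '0 0 -.06 0 1;0 0 0 0 1;0 0 0 0 1'|grep -E 'pos|wrist';python3 -m handwheel '0 0 -.05 0 1;0 0 0 0 1;0 0 0 0 1'|grep -E 'pos|wrist'
```

```text
eef_pos: [529.4, 106.1, 68.1]
wrist_force: [-0.2, -0.1, -2.9]
eef_pos: [529.4, 106.1, 65.7]
wrist_force: [-0.1, 0.2, -4.5]
eef_pos: [529.7, 106.2, 65.2]
wrist_force: [-7.7, -0.7, 13.2]
```

Bottomed at TCP z 65.2, which is 30 mm above the bench grasp height of 35.2, so it is seated. Release and back off.

```bash
python3 -m handwheel '0 0 .04 0 .6;0 0 0 0 .6;0 0 0 0 .6;0 0 0 0 .6;0 0 0 0 .6;0 0 0 0 .6;0 0 .4 0 .6;0 0 .8 0 .6;0 0 .8 0 .6;0 0 .8 0 .6;0 0 .8 0 .6;0 0 .6 0 .6'|grep -E 'pos|wrist|gap';  python3 -m handwheel '0 -.6 .5 0 1;0 -.8 .5 0 1;0 -.8 .5 0 1;0 -.8 .5 0 1;0 -.8 .5 0 1;0 -.6 .5 0 1;0 0 0 0 1;0 0 0 0 1'
python3 - <<'E'
from h import *
ims=[]
for n in('scene','top'):
    im,d,K,T=cap(n);np.savez(n+'9.npz',im=im,d=d,K=K,T=T)
    P=pts(d,K,T); X,Y,Z=P[...,0],P[...,1],P[...,2]
    C=lambda nm,cond,box,zz,mn=2,mx=3000: cblobs(n+' '+nm,im,cond,box,zz,K,T,mn,mx)
    C('ridge',lambda H,S,V:(S<60)&(V>130),(470,600,60,160),88,20)
    m=(abs(X-530)<6)&(abs(Y-106)<20); print('ridge z',np.median(Z[m&(Z>70)]))
    m=(abs(X-530)>14)&(abs(X-530)<26)&(abs(Y-106)<30)&(Z>45)&(Z<75); print('block z',np.median(Z[m]))
    if n=='scene':
      for z in range(160,300,40):
        m=(X>560)&(X<690)&(Y>100)&(abs(Z-z)<4)&(Y<300);  print(z,np.round(np.percentile(Y[m],[10,50,90]),1) if m.any() else None,m.sum())
    u,v=((285,225) if n=='scene' else (220,190)); ims.append(cv2.resize(im[v-62:v+63,u-50:u+50],None,fx=4.,fy=4.,interpolation=cv2.INTER_CUBIC))
save(np.hstack(ims),'b9.png')
E
```

```text
eef_pos: [529.7, 106.2, 236.3]
wrist_force: [-0.0, -0.5, 1.1]
finger_gap: 37.8
clock: 51.98
eef_pos: [529.6, -70.7, 353.9]
eef_rot: [3.14, 0.0, 1.56]
wrist_force: [0.2, -0.5, -0.9]
finger_gap: 0.1
finger_force: 0.0
scene ridge 134 [290. 209.] mean [528.7 108.1] rect [528.8 107.8] [61.3 25.5] 88.7
ridge z 87.35517893501128
block z 59.256135517293956
160 [211.5 212.2 213.1] 27
200 [210.  210.7 212. ] 31
240 [208.8 209.5 210.3] 34
280 [207.3 208.1 209. ] 45
top ridge 511 [222.5 210.8] mean [530.5 100.8] rect [527.4 102. ] [74.3 58.8] 88.9
ridge z 87.24822899530318
block z 58.94801664069087
```

View pics/b9.png

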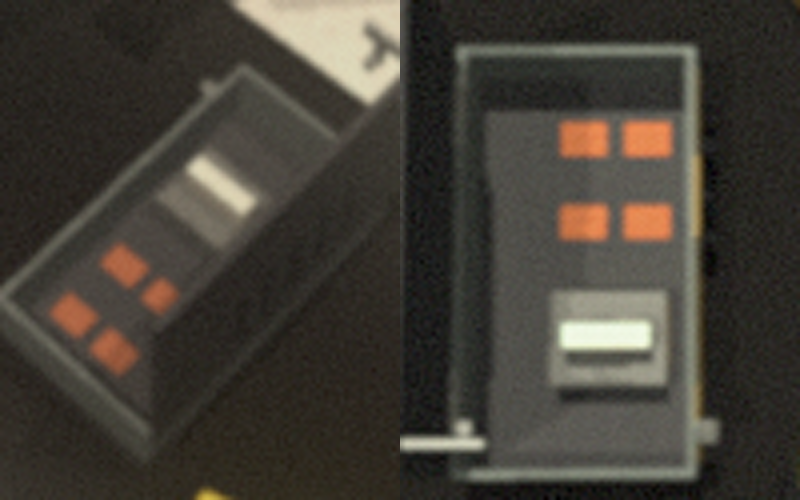

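Pack seated: ridge top 87.3, block top 59, matching 88/60. Now bring the closed fingers over and behind the cover and push it forward.

```bash
python3 -m handwheel '.1 .6 0 0 1;.1 .8 0 0 1;.05 .8 0 0 1;0 .8 0 0 1;0 .8 0 0 1;0 .8 0 0 1;0 .8 0 0 1;0 .8 0 0 1;0 .8 0 0 1;0 .7 0 0 1;0 .4 0 0 1;0 0 0 0 1'|grep -E 'pos|wrist|gap';  python3 -m handwheel '0 0 -.5 0 1;0 0 -.8 0 1;0 0 -.7 0 1;0 0 -.4 0 1;0 0 -.2 0 1;0 0 0 0 1;0 0 0 0 1'
```

```text
eef_pos: [538.2, 258.1, 351.7]
wrist_force: [0.3, -0.8, -0.0]
finger_gap: 0.3
clock: 53.67
eef_pos: [539.5, 254.2, 250.1]
eef_rot: [3.141, -0.0, 1.562]
wrist_force: [-0.9, -1.1, 1.1]
finger_gap: 0.4
finger_force: 0.0
```

```bash
python3 -m handwheel '0 -.3 0 0 1;0 -.3 0 0 1;0 -.3 0 0 1;0 -.3 0 0 1;0 -.3 0 0 1;0 -.3 0 0 1;0 -.23 0 0 1;0 0 0 0 1'|grep -E 'pos|wrist';  python3 -m handwheel '0 -.3 -.09 0 1;0 -.3 -.09 0 1;0 -.3 -.09 0 1;0 -.3 -.09 0 1;0 0 0 0 1;0 0 0 0 1'|grep -E 'pos|wrist'
cat > cov.py <<'E'
from h import *
im,d,K,T=cap('scene'); P=pts(d,K,T); X,Y,Z=P[...,0],P[...,1],P[...,2]
m=(X>630)&(X<700)&(Y>25)&(Y<205)&(Z>100)&(Z<310)
for y in range(20,215,25):
    q=m&(abs(Y-y)<5)
    if q.sum()>5: print(y,np.round(np.percentile(Z[q],75),1),q.sum())
E
python3 cov.py
```

```text
eef_pos: [539.7, 170.9, 249.7]
wrist_force: [-0.7, -0.1, -0.7]
eef_pos: [539.5, 124.0, 234.9]
wrist_force: [-0.5, 0.5, -0.8]
95 257.8 115
120 226.1 121
145 192.8 114
170 159.9 107
195 127.6 102
```

```bash
python3 -m handwheel '0 -.25 -.2 0 1;0 -.25 -.2 0 1;0 -.25 -.2 0 1;0 -.25 -.22 0 1;0 0 0 0 1'|grep -E 'pos|wrist';  python3 -m handwheel '0 -.15 -.2 0 1;0 -.15 -.2 0 1;0 -.15 -.22 0 1;0 -.15 -.24 0 1;0 -.15 -.24 0 1;0 0 0 0 1'|grep -E 'pos|wrist';  python3 -m handwheel '0 -.1 -.2 0 1;0 -.1 -.2 0 1;0 -.07 -.2 0 1;0 -.05 -.2 0 1;0 0 0 0 1;0 0 0 0 1'|grep -E 'pos|wrist'; python3 cov.py
```

```text
eef_pos: [538.7, 82.9, 199.8]
wrist_force: [-0.6, -0.0, 0.1]
eef_pos: [538.6, 53.8, 155.8]
wrist_force: [-0.0, 0.8, -0.6]
eef_pos: [539.2, 42.0, 125.7]
wrist_force: [-0.2, -0.1, -0.1]
45 123.4 72
70 120.1 74
95 117.6 75
120 114.9 69
145 112.4 77
170 108.7 76
195 106.2 76
```

```bash
python3 -m handwheel '0 -.15 0 0 1;0 -.1 -.1 0 1;0 0 -.15 0 1;0 0 -.1 0 1;0 0 0 0 1;0 0 0 0 1'|grep -E 'pos|wrist'; python3 -m handwheel '0 0 -.08 0 1;0 0 0 0 1;0 0 0 0 1'|grep -E 'pos|wrist';  python3 -m handwheel '0 0 -.05 0 1;0 0 0 0 1;0 0 0 0 1'|grep -E 'pos|wrist'
```

```text
eef_pos: [539.2, 32.1, 111.8]
wrist_force: [-0.6, 0.4, -0.4]
eef_pos: [539.4, 32.2, 108.8]
wrist_force: [-0.2, 0.1, -0.1]
eef_pos: [539.4, 32.2, 106.9]
wrist_force: [-0.9, 0.0, 0.0]
```

```bash
python3 -m handwheel '0 0 -.05 0 1;0 0 0 0 1;0 0 0 0 1'|grep -E 'pos|wrist';  python3 -m handwheel '0 0 -.03 0 1;0 0 0 0 1;0 0 0 0 1'|grep -E 'pos|wrist'; python3 -m handwheel '0 0 -.03 0 1;0 0 0 0 1;0 0 0 0 1'|grep -E 'pos|wrist'; python3 cov.py
```

```text
eef_pos: [539.6, 32.1, 105.2]
wrist_force: [-0.4, 0.4, 3.7]
eef_pos: [539.7, 32.1, 105.1]
wrist_force: [-7.5, -0.6, 16.1]
eef_pos: [539.8, 32.1, 105.0]
wrist_force: [-11.8, 0.1, 27.7]
45 105.3 67
70 105.6 66
95 105.1 67
120 106.1 70
145 105.4 70
170 106.0 70
195 105.9 75
```

```bash
python3 -m handwheel '0 0 .2 0 1;-.5 0 .2 0 1;-.6 0 0 0 1;-.6 0 0 0 1;0 0 0 0 1;0 0 -.2 0 1;0 0 -.1 0 1;0 0 0 0 1'|grep -E 'pos|wrist';  python3 -m handwheel '0 0 -.05 0 1;0 0 0 0 1;0 0 0 0 1'|grep -E 'pos|wrist'; python3 -m handwheel '0 0 -.05 0 1;0 0 0 0 1;0 0 0 0 1'|grep -E 'pos|wrist'
```

```text
eef_pos: [471.9, 32.1, 105.5]
wrist_force: [0.4, -0.5, 0.0]
eef_pos: [472.1, 32.1, 105.1]
wrist_force: [-5.1, 0.3, 12.0]
eef_pos: [472.2, 32.1, 104.9]
wrist_force: [-15.8, -0.8, 35.5]
```

```bash
python3 -m handwheel '0 0 .1 0 1;0 0 .3 0 1;0 0 .7 0 1;0 0 .8 0 1;-.5 .3 .5 0 .5;-.5 .6 0 0 .5;-.5 .6 0 0 .5;-.5 .6 0 0 .5;-.5 .6 0 0 .5;-.5 .6 0 0 .5;-.3 .5 0 0 .5;0 0 0 0 .5'
python3 - <<'E'
from h import *
ims=[]
for n in('scene','top'):
    im,d,K,T=cap(n)
    C=lambda nm,cond,box,zz,mn=2,mx=3000: cblobs(n+' '+nm,im,cond,box,zz,K,T,mn,mx)
    C('flap',lambda H,S,V:(S<50)&(V>110),(560,740,-370,-150),142,100)
    C('meter',lambda H,S,V:(H>18)&(H<35)&(S>120)&(V>90),(620,830,240,430),35,300)
    C('strip',lambda H,S,V:(S<60)&(V>150),(420,500,-10,50),105,10)
    P=pts(d,K,T); X,Y,Z=P[...,0],P[...,1],P[...,2]
    rect(n+' kit',(X>380)&(X<560)&(Z>15)&(Z<40)&(Y>250)&(S if 0 else True),30,K,T,Z)
    rect(n+' housing',(Z>105)&(X>640)&(Y>-120)&(Y<60)&(Z<150),125,K,T,Z)
    rect(n+' cover',(X>350)&(X<740)&(Y>-60)&(Y<260)&(Z>90)&(Z<116),105,K,T,Z)
    for y in (30,100,180):
        m=(X>500)&(X<690)&(abs(Y-y)<8)&(Z>80)&(Z<150); print(y,round(float(np.median(Z[m])),2))
    ims.append(cv2.resize(im[80:330,130:450] if n=='scene' else im[90:340,90:410],None,fx=1.25,fy=1.25))
save(np.hstack(ims),'b10.png')
E
```

```text
clock: 60.32
eef_pos: [338.2, 186.5, 198.8]
eef_rot: [-3.142, -0.001, 1.564]
wrist_force: [0.7, -0.1, 0.5]
finger_gap: 46.6
finger_force: 0.0
scene flap 624 [180.9 158.1] mean [ 652.  -260.8] rect [ 652.  -264.3] [ 64.8 134.8] 10.5
scene meter 1224 [299.9 308.5] mean [735.1 327.1] rect [731.9 332.2] [ 87.3 151.9] 15.0
scene strip 29 [283.8 176.5] mean [458.   19.2] rect [457.4  18.5] [34.2 10. ] 1.6
scene kit 728 px [362. 266.] rect [500.7 385.1] [102.   72.3] 45.2 mean [501.4 385.9] z 29.0
scene housing 239 px [193. 232.] rect [800.9 -42.8] [56.  47.5] 48.2 mean [800.7 -43.7] z 122.3
scene cover 5530 px [280. 221.] rect [581.9 116. ] [206.  292.4] 89.1 mean [588.  117.5] z 104.0
30 104.03
100 104.48
180 104.13
top flap 1318 [361.2 158.5] mean [ 654.4 -262. ] rect [ 655.2 -263.9] [ 70.9 134.3] 10.5
top meter 1262 [146.3 144.7] mean [728.8 320.1] rect [727.9 327. ] [ 87.3 155.4] 14.8
top strip 100 [254.2 236.1] mean [461.2  17.7] rect [460.3  18.3] [15.7 38.9] 88.9
top kit 936 px [126. 227.] rect [494.4 374.3] [102.3  71.6] 45.4 mean [494.9 374.7] z 28.7
top housing 305 px [280. 111.] rect [792.1 -57.2] [48.  52.6] 88.6 mean [791.9 -56.9] z 123.0
top cover 8234 px [220. 194.] rect [576.2 105.4] [203.6 288. ] 89.4 mean [574.  104.4] z 104.0
30 104.09
100 104.1
180 104.01
```

View pics/b10.png

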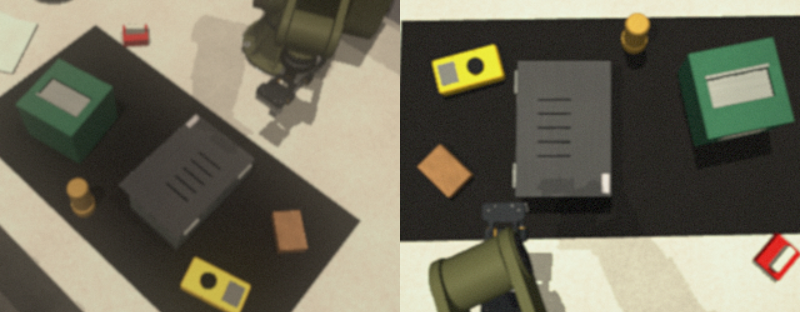

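The cover reads flat again as at the start, the flap is shut, and the meter, housing and kit box are where they were. The arm is clear, so I'm handing in.

```bash
python3 -c "
from cell import sign_off
print(sign_off())"
```

```text
the job is handed in; nothing more can be done
None
```

The job is handed in at about 60 s: three spent batteries went through the flap, the new pack is fully down on its pegs, the cover is closed flat, the flap is shut and nothing else moved, though the catch springing home could not be seen and is inferred from pressing the front edge with 28–35 N.

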